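Hang the titration backdrop with sound clips

TASK

Hang the white backdrop over the steel rod midway between the two stands. Then squeeze each spring clip on the tub wall to feel how stiff it is: clip every sound one over the fold of the hung backdrop so that its jaws straddle fold and rod, handles up, and put every weak one in the red reject tray. Leave the glassware and bottles alone.

Things in the scene. Friction and masses are not known exactly. Their poses are not given: they have to be found in the camera images.
- bar_mid (a point): Middle of a level steel rod, 10 mm thick, across two short retort stands fixed to the bench; the point is on the rod's axis, 170 mm above the bench. y axis along the rod, z up. Uprights 150 mm to either side of the point (y), ending 37 mm above the rod; their black clamp blocks are 22 mm wide along the rod. The rod is free between them.
- fold (a point): White backdrop: stiff sheet 2.5 mm thick, 170 mm long (y), bent at the top to an upside-down U, 21 mm across outside (x), 16 mm inside, 110 g. Both legs reach 95 mm below the point; their lowest 12 mm flare out to 32 mm across. Point: mid-length, 7.5 mm below the fold's top, on the rod's axis when hung. Either way round. Grip it across the fold from above.
- holder: Fixed holder: base 90 x 190 x 8 mm and a tongue 8 mm thick (x), 150 mm long (y), up to 60 mm above the bench. Origin under its centre. The backdrop starts upright astride this tongue, standing on the base, to be lifted straight off.
- clip_wall (a point): Middle of the top edge of the clip tub's right-hand wall, 75 mm above the bench. The tub is fixed, 290 x 130 mm; this wall is straight, 4 mm thick and runs along the point's x axis (z up). The clips start pinched on this wall, handles up, 42 mm or more apart. What lies in the tub is below 50 mm.
- tray: Loose red reject tray, 140 (x) x 180 (y) x 40 mm high, wall 4 mm, 0.3 kg. Origin under the centre of its floor.
- flask: Conical glass flask, 82 mm wide, 129 mm high, on the 62 mm high stirrer beyond the rod. Leave it alone.
- cylinder: Measuring cylinder with a blue six-sided foot, 72 mm wide, 208 mm high. Leave it alone.
- jar: White wide-mouthed jar, 84 mm wide, 130 mm high. Leave it alone.
- dropper: Small dropping bottle, 34 mm wide, 75 mm high. Leave it alone.
- beaker: Glass beaker, 70 mm wide, 90 mm high. Leave it alone.
- clip1_pivot (a point): Spring clip, blue with orange jaw pads and orange handle rolls, 32 g; sound and weak ones look alike; it may be absent. Point: middle of its pivot pin; y axis along the pin. Jaws reach 46 mm below the pivot; handles spread upward to two rolls, 8 mm thick, 24 mm long along y, axes 34 mm above the pivot, 54 mm wide over both. Its z axis follows one half only and leans as it opens.
- clip1_jaw (a joint): Jaw angle of clip 1: 0 on the tub wall, -0.09 shut, 0.76 at the stop. Clips work alike: pinching the rolls together opens the jaws, to a stop at 25 mm over the rolls (jaws 29 mm apart, rolls 40 mm above the pivot). Force on each roll: sound clip 7 to 8 N to start, 15 N at the stop; weak clip 1.5 to 3.5 N, and it shuts only to -0.05. On the hung fold the pivot sits some 26 mm above the rod's axis.
- clip2_pivot (a point): Spring clip 2, made like clip 1: middle of its pivot pin, y along the pin. May be sound, weak or absent.
- clip2_jaw (a joint): Jaw angle of clip 2, as for clip 1.
- clip3_pivot (a point): Spring clip 3, made like clip 1: middle of its pivot pin, y along the pin. May be sound, weak or absent.
- clip3_jaw (a joint): Jaw angle of clip 3, as for clip 1.
- clip4_pivot (a point): Spring clip 4, made like clip 1: middle of its pivot pin, y along the pin. May be sound, weak or absent.
- clip4_jaw (a joint): Jaw angle of clip 4, as for clip 1.
- clip5_pivot (a point): Spring clip 5, made like clip 1: middle of its pivot pin, y along the pin. May be sound, weak or absent.
- clip5_jaw (a joint): Jaw angle of clip 5, as for clip 1.
- clip6_pivot (a point): Spring clip 6, made like clip 1: middle of its pivot pin, y along the pin. May be sound, weak or absent.
- clip6_jaw (a joint): Jaw angle of clip 6, as for clip 1.
Not all that is in view belongs to the job. Leave any blue look-alike of the part that bears fold alone.

How it is judged:
By the outcome, as a careful person would: the job done as asked, in the order asked, and still so for the second after the job is handed in, with the robot touching nothing.
Of clip1, clip2, clip3, clip4, clip5, clip6 only 4 to 6 are there at a start; the rules pass over those that are not, and their reading is None.
At some moment in a run one of tray may be knocked a few centimetres aside while the robot is not near it.
It also fails if it takes over 200 s, if anything falls off the work surface, if the arm or the gripper's body presses on something with over 40 N, if the wrist force passes 120 N, or if a joint passes its speed limit or range.

ROBOT

A 7-joint arm with a two-finger parallel gripper is mounted at the origin on the work surface. World frame = base frame: x ahead of the robot, y to its left, z up, the work surface at z = 0. Lengths are in m, angles in rad, forces in N, time in s.
With the tool pointing down it reaches from about 0.4 to 0.85 m from the base axis. Payload 4.5 kg.
Tool frame: the origin (TCP) lies midway between the tips of the shut fingers; the grasp point (between the pads) lies 19 mm behind it (arm.hold_point_z is the distance from the TCP to the grasp point, in m); y points along the fingers, z is the direction in which the jaws open and shut, and the axes are right-handed (so a half turn about y gives the same grasp; the last joint's range is limited). The gripper opens to 85 mm and grips with 20 to 120 N. Pads are 22 mm wide; open, the fingers measure 114 mm over their backs; the gripper's body (76 mm by 85 mm) begins 54 mm behind the grasp point. The pads swing forward as they close: fully open they stand 13 mm farther back than shut.
Start: joints at [-1.312, 0.689, -0.195, 1.565, 0.157, 0.902, -0.215], TCP at [0.139, 0.609, 0.231] pointing down, gripper open.
Joint ranges: [-3.01, 3.01], [-0.46, 2.08], [-1.47, 1.51], [0.13, 2.56], [-1, 4.14], [0.04, 2.09], [-2.66, 2.66]. Speed limits (rad/s): [2.57, 2.57, 3.14, 3.14, 3.14, 3.14, 3.14].

INTERFACE

Orientations are given as a rotation vector (axis times angle).
In Python, from bench import arm gives the robot as it stands. The module is installed in compiled form; this text tells all that it offers.
- The arm moves only by the tool jog_arm, never from a script. Its arguments are lists of equal length, an entry for each row: "translation": the shift along the tool's x, y, z in mm, a list of three; "yaw": the turn about the tool's y in degrees. A call has exactly 5 rows; each row shifts and turns the pose as measured when the row begins, along the tool's axes as they then stand; what a row does not reach is not made up. A row lasts 1/10 s, in which the tool goes at most 50 mm and 8.59 degrees, less where a joint would pass 70% of its speed; a pose out of reach is approached as far as the arm can. A call is refused whole if a number of a shift passes 50 or a number of a turn 8.59, either way. A call with a gripper value outside its range is refused whole. "hand" is the closure in counts, from 0 (fully open) to 255 (shut), set as the call begins (left out, the last holds). The fingers move at their own pace and stop on an object; "grip_force" is the grip in N (left out, the last holds). Time passes only in rows, so rows that do not move let the fingers close, or fill a call up. It gives the time, the measured TCP pose, the force and the opening at its end, in the units of the state.
- arm.state(): the state, without advancing time (a new reading comes with each control period).
- arm.snapshot(name): name is "scene" or "side" or "wrist"; returns a dict with "color" (420x560x3 uint8, blue, green, red), "vertical_fov" (degrees; the focal length in pixels is half the picture's height over the tangent of half this angle, whatever the lens; pixels are square), "cx", "cy" (the principal point, pixels), "world_to_cam" (4x4, takes a point from world to camera coordinates); the wrist camera has in their place "mount" (4x4, takes a point from camera to tool coordinates, whose origin is the TCP and whose axes are the tool frame's). Camera axes: x right, y up, looking along -z (the intrinsics and any distortion apply to the point x, -y, -z); pixel columns grow to the right and rows downward; lengths in m; the calibration is good to about 2 mm. A picture is of the moment at which its call begins: read the wrist's pose just before it. There is no depth.
- arm.finish_job(): hands the job in, once; it reports no verdict.
The state is a dict: "time_s": time; "joints": joint angles; "dq": joint speeds; "joint_torque": joint torques, N m; "eef_pos": TCP position; "ee_rot": TCP orientation; "contact_force": force on the tool from outside, world axes, zero at the start; "wrist_torque": the same for the moment, N m; "gripper_width": finger opening in m.
Only numpy, scipy, OpenCV 4.12 (cv2) and the standard library are available. Lean on these libraries where they do the work, as an engineer would, in place of code of your own. Each camera call takes 0.05 s, during which the arm holds its last target.

## Working session

There is one attempt and no reset: what is moved stays moved. The work goes in short steps, Python scripts to look and compute and a tool call to move; the robot and the scene stay as the last step left them, time stands still between calls to the robot, and variables do not carry over. Pictures are saved under pics/ and viewed, and the job is handed in when it is done.

Besides the shell and the picture viewer there is one more tool, called after "Emit:" by a JSON object that holds its "api" and its "payload", one argument or row to a line. jog_arm: Moves the arm, as the interface text tells. Its arguments: {"type":"object","properties":{"translation":{"type":"array"},"yaw":{"type":"array"},"hand":{"type":"number"},"grip_force":{"type":"number"}},"required":["translation","yaw"]}

```bash
mkdir -p pics; ls
python3 - <<'E'
from bench import arm
import cv2,numpy as np
print(arm.state()); print(arm.hold_point_z)
for n in ["scene","side","wrist"]:
    s=arm.snapshot(n); cv2.imwrite(f"pics/{n}0.png",s["color"])
    print(n,{k:v for k,v in s.items() if k!="color"})
E
```

```text
pics
{'time_s': 0.0, 'joints': array([-1.31221044,  0.69001666, -0.19449725,  1.56634344,  0.15730955,
        0.90248903, -0.21511189]), 'dq': array([ 0.00060252,  0.00026707,  0.00031425,  0.00011822, -0.00093992,
        0.00082661, -0.0016035 ]), 'joint_torque': array([ 1.18458807e-03, -5.39618218e+01, -1.26632050e+00, -1.58544517e+01,
        9.05224500e-03,  9.52132250e-03, -3.18052571e-06]), 'eef_pos': array([0.13922697, 0.60863076, 0.23046339]), 'ee_rot': array([-1.56545168,  0.17652076, -0.17642515]), 'contact_force': array([-0.21665043,  0.25742626, -0.25089526]), 'wrist_torque': array([-0.04069242,  0.059737  ,  0.00910842]), 'gripper_width': 0.08506095881197212}
0.0187
scene {'vertical_fov': 46.11103643309667, 'cx': 275.00616968116304, 'cy': 202.31630979093973, 'world_to_cam': array([[-0.77380462,  0.63334879,  0.009784  ,  0.41675543],
       [-0.45995864, -0.57244807,  0.67877924,  0.11587366],
       [ 0.43550484,  0.52074227,  0.73427721, -1.54147529],
       [ 0.        ,  0.        ,  0.        ,  1.        ]])}
side {'vertical_fov': 48.51349973115284, 'cx': 274.7116553145926, 'cy': 209.64737940932227, 'world_to_cam': array([[ 0.97430675, -0.22522225, -0.00113759, -0.49213128],
       [ 0.15017375,  0.64586769,  0.74853375, -0.14610347],
       [-0.16785172, -0.72947232,  0.66309572, -1.12542962],
       [ 0.        ,  0.        ,  0.        ,  1.        ]])}
wrist {'vertical_fov': 67.86697841531647, 'cx': 278.62943098204, 'cy': 206.51789495149222, 'mount': array([[ 4.63301079e-04, -9.57588012e-01, -2.88140563e-01,
        -7.44155039e-02],
       [-8.78602452e-04,  2.88140093e-01, -9.57587863e-01,
        -1.42052674e-01],
       [ 9.99999507e-01,  6.96812495e-04, -7.07843559e-04,
         3.94650204e-04],
       [ 0.00000000e+00,  0.00000000e+00,  0.00000000e+00,
         1.00000000e+00]])}
```

```bash
cat > h.py <<'E'
import cv2,numpy as np
from bench import arm
from scipy.spatial.transform import Rotation as R
from scipy.optimize import least_squares
def cam(s,st=None):
    f=210/np.tan(np.radians(s["vertical_fov"])/2)
    K=np.array([[f,0,s["cx"]],[0,f,s["cy"]],[0,0,1]])
    if "mount" in s:
        T=np.eye(4);T[:3,:3]=R.from_rotvec(st["ee_rot"]).as_matrix();T[:3,3]=st["eef_pos"]
        W=np.linalg.inv(T@s["mount"])
    else: W=s["world_to_cam"]
    W=np.diag([1,-1,-1,1.])@W
    return K@W[:3]
def proj(P,X):
    X=np.atleast_2d(X); h=np.c_[X,np.ones(len(X))]@P.T
    return h[:,:2]/h[:,2:]
def ray_z(P,uv,z):
    uv=np.asarray(uv,float)
    A=P[:,[0,1,3]].copy(); A[:,2]+=P[:,2]*z
    x=np.linalg.solve(A,[uv[0],uv[1],1]); return np.array([x[0]/x[2],x[1]/x[2],z])
def tri(P1,u1,P2,u2):
    X=cv2.triangulatePoints(P1,P2,np.array(u1,float).reshape(2,1),np.array(u2,float).reshape(2,1)).ravel()
    X=X[:3]/X[3]; return X, [np.round(proj(P1,X)[0]-u1,1),np.round(proj(P2,X)[0]-u2,1)]
def crop(img,x0,y0,x1,y1,k,name):
    c=cv2.resize(img[y0:y1,x0:x1],None,fx=k,fy=k,interpolation=cv2.INTER_CUBIC)
    s=20
    for x in range((x0//s+1)*s,x1,s):
        cv2.line(c,((x-x0)*k,0),((x-x0)*k,6),(0,255,255),1); cv2.putText(c,str(x),((x-x0)*k-10,16),0,.35,(0,255,255),1)
    for y in range((y0//s+1)*s,y1,s):
        cv2.line(c,(0,(y-y0)*k),(6,(y-y0)*k),(0,255,255),1); cv2.putText(c,str(y),(8,(y-y0)*k+4),0,.35,(0,255,255),1)
    cv2.imwrite(name,c)
E
python3 - <<'E'
from h import *
a=cv2.imread("pics/scene0.png");b=cv2.imread("pics/side0.png")
crop(a,150,120,350,270,4,"pics/s_a.png")
crop(a,230,220,430,370,4,"pics/s_b.png")
crop(b,190,90,390,240,4,"pics/d_a.png")
crop(b,200,200,400,350,4,"pics/d_b.png")
E
python3 - <<'E'
from h import *
np.set_printoptions(precision=4,suppress=True)
S=cam(arm.snapshot("scene"));D=cam(arm.snapshot("side"))
pts={"upA":((268,240),(317,146.5)),"upB":((188.5,167.5),(366,226.5)),
"rodA":((265,239),(314,162)),"rodB":((197,179),(354,232)),
"foldHi":((192.5,147),(341,328)),"foldLo":((250.5,140.5),(256,309)),
"tubNear":((362,252.5),(228,178)),"tubNearFar":((410,274),(207,156)),
"trayB":((287,190.5),(227,219)),"trayC":((331,227),(280,211)),"trayD":((293,254),(297,259)),"trayE":((249,214),(241,271)),
}
cl=[((349.5,244.5),(242.5,162.5),(368,252),(234.5,153.5)),
((333,269.5),(269.5,152),(351,278.5),(261,144)),
((324,282.5),(282.5,147.5),(343,291.5),(274,140)),
((315,296.5),(295,143.5),(333.5,306.5),(286.5,136)),
((305,311),(307.5,138.5),(324.5,322),(298.5,130.5))]
for k,(a,b) in pts.items():
    print(k,*tri(S,a,D,b))
for i,c in enumerate(cl):
    a,e=tri(S,c[0],D,c[1]);b,f=tri(S,c[2],D,c[3]); print(i,a,b,(a+b)/2,np.linalg.norm(a-b),e,f)
E
```

```text
upA [0.6309 0.0836 0.2062] [array([-0.6,  0.2]), array([-0.6, -0.2])]
upB [ 0.6422 -0.2168  0.2084] [array([-0.5,  0.1]), array([-0.7, -0.1])]
rodA [0.6189 0.0597 0.1773] [array([-0.1,  0. ]), array([-0.1, -0. ])]
rodB [ 0.6306 -0.1976  0.1766] [array([ 0.6, -0.1]), array([0.8, 0.1])]
foldHi [ 0.5429 -0.3738  0.1151] [array([-0.8,  0.1]), array([-1.4, -0.2])]
foldLo [ 0.3962 -0.2938  0.1139] [array([-1.2,  0.4]), array([-2. , -0.6])]
tubNear [0.4124 0.1785 0.0758] [array([-1. ,  0.5]), array([-1. , -0.5])]
tubNearFar [0.3694 0.295  0.0761] [array([-0.8,  0.5]), array([-0.8, -0.4])]
trayB [ 0.4127 -0.0615  0.1218] [array([10.6, -4.8]), array([14.4,  4.9])]
trayC [0.4744 0.0577 0.0807] [array([-21.5,   7.2]), array([-22.1, -10.3])]
trayD [ 0.5185 -0.0107 -0.0548] [array([-15.,   4.]), array([-16.5,  -5.7])]
trayE [ 0.4572 -0.1353  0.0059] [array([18.1, -7.2]), array([26.8,  6.6])]
0 [0.4532 0.1669 0.1291] [0.4381 0.2106 0.1316] [0.4456 0.1887 0.1303] 0.046249046374913824 [array([-1. ,  0.5]), array([-1. , -0.5])] [array([-1.4,  0.7]), array([-1.4, -0.6])]
1 [0.5335 0.1949 0.131 ] [0.5191 0.2378 0.1314] [0.5263 0.2163 0.1312] 0.045237085683056025 [array([-0.9,  0.4]), array([-0.8, -0.3])] [array([-0.8,  0.3]), array([-0.7, -0.3])]
2 [0.5731 0.2076 0.1313] [0.5579 0.2503 0.1314] [0.5655 0.2289 0.1313] 0.04537916843502768 [array([-0.9,  0.3]), array([-0.8, -0.3])] [array([-1.3,  0.5]), array([-1.1, -0.4])]
3 [0.6122 0.2209 0.13  ] [0.5983 0.2638 0.13  ] [0.6052 0.2423 0.13  ] 0.045100037435378076 [array([-1. ,  0.3]), array([-0.8, -0.3])] [array([-1. ,  0.4]), array([-0.8, -0.3])]
4 [0.6528 0.2345 0.1316] [0.6388 0.2796 0.1325] [0.6458 0.2571 0.1321] 0.047217299014948325 [array([-0.8,  0.3]), array([-0.7, -0.2])] [array([-0.7,  0.3]), array([-0.6, -0.2])]
```

Run:
```python
from h import *
np.set_printoptions(precision=4,suppress=True)
S=cam(arm.snapshot("scene"));D=cam(arm.snapshot("side"))
for n,P,ps in (("S",S,[(205,186.5),(220,199),(235,212),(250,225.5),(262,236)]),("D",D,[(316.5,165),(323,176),(335,198),(343,212.5),(352,229)])):
    q=np.array([ray_z(P,p,0.17) for p in ps]); print(n,q, np.polyfit(q[:,1],q[:,0],1), np.polyval(np.polyfit(q[:,1],q[:,0],1),-.0666))
pts={"trayB":((287,190.5),(241,271)),"trayC":((331,227),(227,219)),"trayD":((293,254),(280,211)),"trayE":((249,214),(297,259))}
q=[]
for k,(a,b) in pts.items():
    x,e=tri(S,a,D,b);q.append(x);print(k,x,e)
q=np.array(q);print(q.mean(0)); print(np.linalg.norm(q-np.roll(q,1,0),axis=1))
```

```text
S [[ 0.6278 -0.1694  0.17  ]
 [ 0.6233 -0.1109  0.17  ]
 [ 0.6198 -0.0538  0.17  ]
 [ 0.6175  0.002   0.17  ]
 [ 0.6151  0.044   0.17  ]] [-0.0581  0.6174] 0.6212236526509871
D [[ 0.6248  0.0557  0.17  ]
 [ 0.627   0.0091  0.17  ]
 [ 0.6289 -0.0759  0.17  ]
 [ 0.6302 -0.1271  0.17  ]
 [ 0.6314 -0.1811  0.17  ]] [-0.0268  0.6267] 0.6285303351621808
trayB [ 0.3937 -0.1267  0.0378] [array([-0.7,  0.3]), array([-1. , -0.4])]
trayC [0.39   0.0522 0.0402] [array([-0.3,  0.1]), array([-0.3, -0.1])]
trayD [0.5286 0.0547 0.0386] [array([-1.2,  0.4]), array([-1.3, -0.4])]
trayE [ 0.5307 -0.1223  0.0388] [array([-0.,  0.]), array([-0.1, -0. ])]
[ 0.4608 -0.0355  0.0388]
[0.1371 0.179  0.1387 0.1771]
```

```bash
cat >> h.py <<'E'
def pose():
    st=arm.state(); return st["eef_pos"],R.from_rotvec(st["ee_rot"]).as_matrix(),st
def plan(xyz,zang=None,n=None,step=45,verbose=1):
    """zang: desired direction (deg, world xy) of tool z axis, mod 180"""
    p,M,st=pose()
    cur=np.degrees(np.arctan2(M[1,2],M[0,2]))
    sgn=-1 if M[2,1]<0 else 1   # tool y down -> +turn about y is - about world z
    d=0
    if zang is not None: d=(zang-cur+90)%180-90
    dist=np.linalg.norm(np.array(xyz)-p)*1000
    if n is None: n=int(max(1,np.ceil(dist/step),np.ceil(abs(d)/8.5)))
    if verbose: print("cur",np.round(p,4),"zang",round(cur,2),"tooly",np.round(M[:,1],3),"dist",round(dist,1),"turn",round(d,1),"rows",n)
    dw=(np.array(xyz)-p)*1000/n
    for i in range(n):
        Mi=R.from_euler('z',d*i/n,degrees=True).as_matrix()@M
        print(i,np.round(Mi.T@dw,1),round(sgn*d/n,2))
    f=st
    print("t",round(st["time_s"],2),"F",np.round(st["contact_force"],1),"w",round(st["gripper_width"],4),"q",np.round(st["joints"],2))
E
python3 - <<'E'
from h import *
np.set_printoptions(precision=4,suppress=True)
S=cam(arm.snapshot("scene"));D=cam(arm.snapshot("side"))
print("flask rim S z=.191",ray_z(S,(172,247),.191),"jar",ray_z(S,(138,187),.13),"cyl",ray_z(S,(250,302),.208),"beaker",ray_z(S,(164,162),.09),"dropper",ray_z(S,(243,187),.07))
plan((.45,.3,.33),None)
E
```

```text
flask rim S z=.191 [ 0.7972 -0.0415  0.191 ] jar [ 0.7455 -0.3121  0.13  ] cyl [0.7545 0.1833 0.208 ] beaker [ 0.626  -0.3949  0.09  ] dropper [ 0.499  -0.1899  0.07  ]
cur [0.1393 0.6092 0.2312] zang 77.12 tooly [-0. -0. -1.] dist 449.3 turn 0 rows 10
0 [ 37.2  -9.9 -23.2] 0.0
1 [ 37.2  -9.9 -23.2] 0.0
2 [ 37.2  -9.9 -23.2] 0.0
3 [ 37.2  -9.9 -23.2] 0.0
4 [ 37.2  -9.9 -23.2] 0.0
5 [ 37.2  -9.9 -23.2] 0.0
6 [ 37.2  -9.9 -23.2] 0.0
7 [ 37.2  -9.9 -23.2] 0.0
8 [ 37.2  -9.9 -23.2] 0.0
9 [ 37.2  -9.9 -23.2] 0.0
t 0.45 F [0.6 0.1 0.1] w 0.0854 q [-1.31  0.69 -0.19  1.57  0.16  0.9  -0.22]
```

Emit:
{"api": "jog_arm", "payload": {
  "translation": [
    [37,-10,-23],
    [37,-10,-23],
    [37,-10,-23],
    [37,-10,-23],
    [37,-10,-23]
  ],
  "yaw": [0,0,0,0,0]
}}

```text
time_s: 0.95
eef_pos: [0.2912, 0.4572, 0.2802]
ee_rot: [-1.562, 0.169, -0.159]
contact_force: [0.8, 0.8, 0.3]
gripper_width: 0.0851
```

Emit:
{"api": "jog_arm", "payload": {
  "translation": [
    [37,-10,-23],
    [37,-10,-23],
    [37,-10,-23],
    [37,-10,-23],
    [37,-10,-23]
  ],
  "yaw": [0,0,0,0,0]
}}

```text
time_s: 1.45
eef_pos: [0.4543, 0.299, 0.332]
ee_rot: [-1.561, 0.167, -0.16]
contact_force: [1.7, 0.9, -0.6]
gripper_width: 0.0854
```

Run:
```python
from h import *
plan((.51,-.05,.33),61.4)
```

```text
cur [0.4543 0.299  0.332 ] zang 78.06 tooly [-0.004  0.005 -1.   ] dist 353.5 turn -16.7 rows 8
0 [ 15.8   0.  -41.2] 2.08
1 [ 17.3   0.  -40.6] 2.08
2 [ 18.8   0.  -40. ] 2.08
3 [ 20.2   0.  -39.3] 2.08
4 [ 21.6   0.  -38.5] 2.08
5 [ 23.    0.  -37.7] 2.08
6 [ 24.4  -0.  -36.8] 2.08
7 [ 25.7  -0.  -35.9] 2.08
t 1.45 F [ 1.7  0.9 -0.6] w 0.0854 q [-0.51  0.47 -0.24  1.67  0.12  1.02  0.57]
```

Emit:
{"api": "jog_arm", "payload": {
  "translation": [
    [16,0,-41],
    [17,0,-41],
    [19,0,-40],
    [20,0,-39],
    [22,0,-38]
  ],
  "yaw": [2,2,2,2,2]
}}

```text
time_s: 1.95
eef_pos: [0.4953, 0.0741, 0.3327]
ee_rot: [-1.539, 0.305, -0.309]
contact_force: [1.0, 0.2, -0.4]
gripper_width: 0.0851
```

Run:
```python
from h import *
plan((.44,-.31,.30),61.4)
s=arm.snapshot("wrist");cv2.imwrite("pics/w1.png",s["color"])
```

```text
cur [0.4953 0.0741 0.3327] zang 67.57 tooly [ 0.005  0.009 -1.   ] dist 389.4 turn -6.2 rows 9
0 [ 10.6   3.2 -41.8] 0.69
1 [ 11.1   3.2 -41.7] 0.69
2 [ 11.6   3.2 -41.6] 0.69
3 [ 12.1   3.2 -41.4] 0.69
4 [ 12.6   3.2 -41.3] 0.69
5 [ 13.1   3.2 -41.1] 0.69
6 [ 13.6   3.2 -41. ] 0.69
7 [ 14.1   3.2 -40.8] 0.69
8 [ 14.6   3.2 -40.6] 0.69
t 1.95 F [ 1.   0.2 -0.4] w 0.0851 q [-0.12  0.4  -0.17  1.79  0.07  0.95  0.86]
```

Emit:
{"api": "jog_arm", "payload": {
  "translation": [
    [11,3,-42],
    [11,3,-42],
    [12,3,-42],
    [12,3,-41],
    [13,3,-41]
  ],
  "yaw": [0.7,0.7,0.7,0.7,0.7]
}}

```text
time_s: 2.5
eef_pos: [0.4654, -0.1472, 0.3177]
ee_rot: [-1.533, 0.354, -0.37]
contact_force: [1.2, -0.4, 0.6]
gripper_width: 0.0856
```

Emit:
{"api": "jog_arm", "payload": {
  "translation": [
    [14,3,-41],
    [14,3,-41],
    [14,3,-41],
    [14,3,-41],
    [0,0,0]
  ],
  "yaw": [0.7,0.7,0.7,0.7,0]
}}

```text
time_s: 3.0
eef_pos: [0.4353, -0.3318, 0.3045]
ee_rot: [-1.529, 0.4, -0.418]
contact_force: [0.4, 0.6, -0.4]
gripper_width: 0.0855
```

Run:
```python
from h import *
plan((.4696,-.334,.22),61.4)
s=arm.snapshot("wrist");cv2.imwrite("pics/w2.png",s["color"])
```

```text
cur [ 0.4353 -0.3318  0.3045] zang 60.07 tooly [ 0.011 -0.001 -1.   ] dist 91.2 turn 1.3 rows 3
0 [10.  28.3  4.9] -0.44
1 [10.  28.3  4.8] -0.44
2 [10.1 28.3  4.8] -0.44
t 3.0 F [ 0.4  0.6 -0.4] w 0.0855 q [ 0.62  0.49 -0.08  1.72  0.04  0.92  1.58]
```

Run:
```python
from h import *
np.set_printoptions(precision=4,suppress=True)
st=arm.state();s=arm.snapshot("wrist");P=cam(s,st)
g=cv2.cvtColor(s["color"],cv2.COLOR_BGR2GRAY)
crop(s["color"],240,100,340,290,4,"pics/w2c.png")
L=[]
for r in (140,160,180,200,220,240,260):
    row=g[r,265:315].astype(int); idx=np.where(row>200)[0]+265
    m=(idx.min()+idx.max())/2; L.append(ray_z(P,(m,r),.109)); print(r,idx.min(),idx.max(),L[-1])
L=np.array(L);v=L[-1]-L[0];print(np.degrees(np.arctan2(v[1],v[0])))
e1=ray_z(P,(287.5,129),.109);e2=ray_z(P,(294.5,274),.109);print(e1,e2,(e1+e2)/2,np.linalg.norm(e1-e2))
```

```text
140 275 295 [ 0.402  -0.2984  0.109 ]
160 276 295 [ 0.4208 -0.3083  0.109 ]
180 277 296 [ 0.4405 -0.3182  0.109 ]
200 278 297 [ 0.4611 -0.3284  0.109 ]
220 279 297 [ 0.4822 -0.3396  0.109 ]
240 280 298 [ 0.5045 -0.3507  0.109 ]
260 281 298 [ 0.5274 -0.3628  0.109 ]
-27.185959183935125
[ 0.3934 -0.2905  0.109 ] [ 0.5468 -0.3667  0.109 ] [ 0.4701 -0.3286  0.109 ] 0.1712566029475087
```

Run:
```python
from h import *
np.set_printoptions(precision=4,suppress=True)
st=arm.state();s=arm.snapshot("wrist");P=cam(s,st)
e1=ray_z(P,(285.5,130.5),.1105);e2=ray_z(P,(290.8,274.5),.1105);c=(e1+e2)/2;v=e2-e1
print(c,np.linalg.norm(v),np.degrees(np.arctan2(v[1],v[0])))
plan((c[0],c[1],.17),62.6)
plan((c[0],c[1],.0835),62.6)
```

```text
[ 0.4704 -0.3285  0.1105] 0.1695688622580178 -26.940162578536565
cur [ 0.4386 -0.3237  0.3049] zang 60.73 tooly [ 0.014  0.005 -1.   ] dist 138.7 turn 1.9 rows 4
0 [ 7.2 33.8  2.5] -0.47
1 [ 7.2 33.8  2.4] -0.47
2 [ 7.2 33.8  2.3] -0.47
3 [ 7.3 33.8  2.3] -0.47
t 3.15 F [-0.   0.4  0.4] w 0.0852 q [ 0.61  0.49 -0.08  1.72  0.04  0.92  1.58]
cur [ 0.4386 -0.3237  0.3049] zang 60.73 tooly [ 0.014  0.005 -1.   ] dist 223.7 turn 1.9 rows 5
0 [ 5.6 44.4  1.8] -0.37
1 [ 5.6 44.4  1.7] -0.37
2 [ 5.6 44.4  1.7] -0.37
3 [ 5.6 44.4  1.7] -0.37
4 [ 5.7 44.4  1.6] -0.37
t 3.15 F [-0.   0.4  0.4] w 0.0852 q [ 0.61  0.49 -0.08  1.72  0.04  0.92  1.58]
```

Emit:
{"api": "jog_arm", "payload": {
  "translation": [
    [7,34,2],
    [7,34,2],
    [7,34,2],
    [0,0,0],
    [0,0,0]
  ],
  "yaw": [-0.5,-0.5,-0.5,-0.5,0]
}}

```text
time_s: 3.65
eef_pos: [0.4686, -0.3189, 0.2041]
ee_rot: [-1.529, 0.344, -0.375]
contact_force: [0.5, -0.7, 0.5]
gripper_width: 0.0855
```

Run:
```python
from h import *
np.set_printoptions(precision=4,suppress=True)
for i in range(3):
    st=arm.state();s=arm.snapshot("wrist"); print(st["eef_pos"],st["ee_rot"])
crop(s["color"],180,60,380,210,4,"pics/w3.png")
```

```text
[ 0.4686 -0.3189  0.2041] [-1.5289  0.3444 -0.3749]
[ 0.4686 -0.3187  0.2042] [-1.5285  0.3445 -0.3749]
[ 0.4686 -0.3194  0.2048] [-1.5292  0.3442 -0.3767]
```

Run:
```python
from h import *
np.set_printoptions(precision=4,suppress=True)
st=arm.state();s=arm.snapshot("wrist");P=cam(s,st)
g=s["color"].min(axis=2).astype(int)
for r in (110,150,200,230,260,290): print(r,np.where(g[r,200:320]>225)[0][[0,-1]]+200)
e1=ray_z(P,(261.8,104.3),.1105);e2=ray_z(P,(262.2,200),.1105);v=(e2-e1)/np.linalg.norm(e2-e1)
c=e1+v*.085; print(e1,e2,c,np.degrees(np.arctan2(v[1],v[0])))
plan((c[0],c[1],.0835),np.degrees(np.arctan2(v[1],v[0]))+90)
```

```text
110 [248 277]
150 [249 277]
200 [250 276]
230 [251 276]
260 [264 275]
290 [252 274]
[ 0.3937 -0.2945  0.1105] [ 0.4572 -0.3271  0.1105] [ 0.4693 -0.3332  0.1105] -27.142171700748438
cur [ 0.4684 -0.3206  0.2051] zang 63.53 tooly [ 0.023  0.005 -1.   ] dist 122.2 turn -0.7 rows 3
0 [ 1.4 40.5 -4.2] 0.23
1 [ 1.4 40.5 -4.2] 0.23
2 [ 1.4 40.5 -4.2] 0.23
t 3.85 F [ 0.6 -0.3 -0.4] w 0.0851 q [ 0.58  0.64 -0.09  1.79  0.06  0.7   1.57]
```

Emit:
{"api": "jog_arm", "payload": {
  "translation": [
    [1,40,-4],
    [1,40,-4],
    [1,40,-4],
    [0,0,0],
    [0,0,0]
  ],
  "yaw": [0.2,0.2,0.2,0,0]
}}

```text
time_s: 4.35
eef_pos: [0.4744, -0.3376, 0.091]
ee_rot: [-1.535, 0.341, -0.403]
contact_force: [0.1, -0.1, 1.0]
gripper_width: 0.0854
```

Run:
```python
from h import *
plan((.4693,-.3332,.0835),62.8)
s=arm.snapshot("wrist");cv2.imwrite("pics/w4.png",s["color"])
```

```text
cur [ 0.4744 -0.3376  0.091 ] zang 62.79 tooly [ 0.039 -0.006 -0.999] dist 10.1 turn 0.0 rows 1
0 [-6.8  7.2  1.5] -0.01
t 4.35 F [ 0.1 -0.1  1. ] w 0.0854 q [ 0.59  0.82 -0.07  1.85  0.09  0.44  1.56]
```

Emit:
{"api": "jog_arm", "payload": {
  "translation": [
    [-4,4,1],
    [-3,4,1],
    [0,0,0],
    [0,0,0],
    [0,0,0]
  ],
  "yaw": [0,0,0,0,0]
}}

```text
time_s: 4.9
eef_pos: [0.472, -0.3336, 0.0892]
ee_rot: [-1.538, 0.333, -0.411]
contact_force: [0.8, 0.5, 0.4]
gripper_width: 0.0853
```

Emit:
{"api": "jog_arm", "payload": {
  "translation": [
    [0,0,0],
    [0,0,0],
    [0,0,0],
    [0,0,0],
    [0,0,0]
  ],
  "yaw": [0,0,0,0,0],
  "hand": 255,
  "grip_force": 40
}}

```text
time_s: 5.4
eef_pos: [0.4723, -0.334, 0.0895]
ee_rot: [-1.539, 0.333, -0.412]
contact_force: [0.1, -0.2, 2.0]
gripper_width: 0.0199
```

Run:
```python
from h import *
plan((.4693,-.3332,.30),62.8)
s=arm.snapshot("wrist");cv2.imwrite("pics/w5.png",s["color"])
```

```text
cur [ 0.4723 -0.334   0.0895] zang 62.81 tooly [ 0.048 -0.012 -0.999] dist 210.5 turn -0.0 rows 5
0 [  1.4 -42.1   0.4] 0.0
1 [  1.4 -42.1   0.4] 0.0
2 [  1.4 -42.1   0.4] 0.0
3 [  1.4 -42.1   0.4] 0.0
4 [  1.4 -42.1   0.4] 0.0
t 5.4 F [ 0.1 -0.2  2. ] w 0.0199 q [ 0.58  0.82 -0.07  1.87  0.09  0.41  1.55]
```

Emit:
{"api": "jog_arm", "payload": {
  "translation": [
    [0,0,0],
    [0,0,0],
    [0,8,0],
    [0,8,0],
    [0,0,0]
  ],
  "yaw": [0,0,0,0,0],
  "hand": 130
}}

```text
time_s: 5.95
eef_pos: [0.4732, -0.334, 0.0719]
ee_rot: [-1.538, 0.333, -0.412]
contact_force: [-0.3, 0.7, 0.8]
gripper_width: 0.0418
```

Run:
```python
from h import *
plan((.4693,-.3332,.0815),62.8)
```

```text
cur [ 0.4732 -0.334   0.0719] zang 62.81 tooly [ 0.048 -0.012 -0.999] dist 10.3 turn -0.0 rows 1
0 [-3.3 -9.7 -1. ] 0.01
t 5.95 F [-0.3  0.7  0.8] w 0.0418 q [ 0.58  0.85 -0.06  1.88  0.09  0.38  1.55]
```

Emit:
{"api": "jog_arm", "payload": {
  "translation": [
    [-3,-7,-1],
    [0,0,0],
    [0,0,0],
    [0,0,0],
    [0,0,0]
  ],
  "yaw": [0,0,0,0,0],
  "hand": 255
}}

```text
time_s: 6.45
eef_pos: [0.4684, -0.3334, 0.0799]
ee_rot: [-1.538, 0.334, -0.411]
contact_force: [-0.7, 0.4, -2.1]
gripper_width: 0.0202
```

Run:
```python
from h import *
plan((.4693,-.3332,.30),62.8)
```

```text
cur [ 0.4684 -0.3334  0.0799] zang 62.79 tooly [ 0.047 -0.012 -0.999] dist 220.1 turn 0.0 rows 5
0 [  2.2 -44.    0.6] -0.0
1 [  2.2 -44.    0.6] -0.0
2 [  2.2 -44.    0.6] -0.0
3 [  2.2 -44.    0.6] -0.0
4 [  2.2 -44.    0.6] -0.0
t 6.45 F [-0.7  0.4 -2.1] w 0.0202 q [ 0.59  0.83 -0.07  1.88  0.09  0.38  1.55]
```

Emit:
{"api": "jog_arm", "payload": {
  "translation": [
    [2,-30,0],
    [2,-45,0],
    [2,-45,0],
    [2,-45,0],
    [2,-45,0]
  ],
  "yaw": [0,0,0,0,0]
}}

```text
time_s: 6.95
eef_pos: [0.4635, -0.3326, 0.2895]
ee_rot: [-1.532, 0.347, -0.395]
contact_force: [0.2, -0.2, -1.3]
gripper_width: 0.0203
```

Run:
```python
from h import *
plan((.4693,-.1,.315),3)
```

```text
cur [ 0.4635 -0.3326  0.2895] zang 62.86 tooly [ 0.031 -0.001 -1.   ] dist 234.1 turn -59.9 rows 8
0 [-12.5  -3.2  26.2] 7.48
1 [-15.8  -3.3  24.4] 7.48
2 [-18.9  -3.4  22.1] 7.48
3 [-21.6  -3.5  19.4] 7.48
4 [-23.9  -3.6  16.5] 7.48
5 [-25.8  -3.7  13.2] 7.48
6 [-27.3  -3.8   9.7] 7.48
7 [-28.4  -3.9   6. ] 7.48
t 6.95 F [ 0.2 -0.2 -1.3] w 0.0203 q [ 0.61  0.53 -0.1   1.69  0.05  0.9   1.59]
```

Emit:
{"api": "jog_arm", "payload": {
  "translation": [
    [-12,-3,26],
    [-16,-3,24],
    [-19,-3,22],
    [-22,-3,19],
    [-24,-4,16]
  ],
  "yaw": [7.5,7.5,7.5,7.5,7.5]
}}

```text
time_s: 7.45
eef_pos: [0.4696, -0.1914, 0.3127]
ee_rot: [-1.358, 0.866, -0.939]
contact_force: [-0.7, 0.2, -0.5]
gripper_width: 0.0206
```

Emit:
{"api": "jog_arm", "payload": {
  "translation": [
    [-26,-4,13],
    [-27,-4,10],
    [-28,-4,6],
    [0,0,0],
    [0,0,0]
  ],
  "yaw": [7.5,7.5,7.5,0,0]
}}

```text
time_s: 7.95
eef_pos: [0.4742, -0.0951, 0.3241]
ee_rot: [-1.184, 1.169, -1.232]
contact_force: [-0.2, -0.1, -1.9]
gripper_width: 0.0206
```

Run:
```python
from h import *
np.set_printoptions(precision=4,suppress=True)
plan((.56,-.0666,.305),2.2)
st=arm.state();s=arm.snapshot("wrist");cv2.imwrite("pics/w6.png",s["color"])
print(st["eef_pos"],st["ee_rot"]);np.save("w6.npy",cam(s,st))
s=arm.snapshot("side");cv2.imwrite("pics/d6.png",s["color"])
s=arm.snapshot("scene");cv2.imwrite("pics/s6.png",s["color"])
```

```text
cur [ 0.4742 -0.0951  0.3241] zang 0.28 tooly [ 0.045 -0.008 -0.999] dist 92.4 turn 1.9 rows 3
0 [-9.4  7.6 28.3] -0.64
1 [-9.1  7.6 28.4] -0.64
2 [-8.8  7.6 28.5] -0.64
t 7.95 F [-0.2 -0.1 -1.9] w 0.0206 q [-0.05  0.37  0.21  1.9  -0.1   0.84  0.22]
[ 0.4742 -0.0951  0.3241] [-1.1841  1.1691 -1.2321]
```

Run:
```python
from h import *
np.set_printoptions(precision=4,suppress=True)
P=np.load("w6.npy"); im=cv2.imread("pics/w6.png")
crop(im,380,0,480,300,2,"pics/w6c.png")
g=im.min(axis=2).astype(int);L=[]
for r in (30,60,90,120,150,180,205):
    c0=int(443-26*(r-2)/283); row=g[r,c0-14:c0+14]; i=np.where(row>90)[0]+c0-14
    m=(i[0]+i[-1])/2;L.append(ray_z(P,(m,r),.17)); print(r,i[0],i[-1],L[-1])
L=np.array(L);f=np.polyfit(L[:,1],L[:,0],1);print(f,np.polyval(f,-.0666))
```

```text
30 426 447 [0.6159 0.0468 0.17  ]
60 434 444 [0.6219 0.0232 0.17  ]
90 430 440 [ 0.6221 -0.0017  0.17  ]
120 427 437 [ 0.6234 -0.028   0.17  ]
150 424 434 [ 0.6246 -0.0558  0.17  ]
180 421 430 [ 0.6255 -0.0852  0.17  ]
205 419 427 [ 0.6267 -0.111   0.17  ]
[-0.0556  0.6212] 0.6248909292050187
```

```bash
cat >> h.py <<'E'
ROD=np.array([.625,-.0668,.170]); RODZ=2.1
def rodrel(ty,along=0):
    p,M,st=pose(); u=np.array([-np.sin(np.radians(RODZ)),np.cos(np.radians(RODZ)),0])
    return ROD+u*along-M@np.array([0,ty,0])
def intool(X):
    p,M,st=pose(); return M.T@(np.array(X)-p)*1000
E
python3 - <<'E'
from h import *
plan(rodrel(.125),2.1)
E
```

```text
cur [ 0.4743 -0.0964  0.3241] zang 0.11 tooly [ 0.045 -0.008 -0.999] dist 151.2 turn 2.0 rows 4
0 [-7.6  8.9 35.9] -0.5
1 [-7.3  8.9 36. ] -0.5
2 [-7.   8.9 36.1] -0.5
3 [-6.7  8.9 36.1] -0.5
t 8.1 F [ 0.4  0.2 -1.1] w 0.0204 q [-0.04  0.37  0.21  1.9  -0.1   0.84  0.22]
```

Emit:
{"api": "jog_arm", "payload": {
  "translation": [
    [-8,7,30],
    [-7,7,35],
    [-7,7,35],
    [-7,9,30],
    [0,0,0]
  ],
  "yaw": [-0.5,-0.5,-0.5,-0.5,0]
}}

```text
time_s: 8.6
eef_pos: [0.6073, -0.0737, 0.2976]
ee_rot: [-1.198, 1.153, -1.217]
contact_force: [-0.8, 1.4, -1.4]
gripper_width: 0.0206
```

Run:
```python
from h import *
plan(rodrel(.115),2.1)
st=arm.state();s=arm.snapshot("wrist");cv2.imwrite("pics/w7.png",s["color"]);np.save("w7.npy",cam(s,st))
s=arm.snapshot("side");cv2.imwrite("pics/d7.png",s["color"])
s=arm.snapshot("scene");cv2.imwrite("pics/s7.png",s["color"])
plan(rodrel(.115),2.1)
```

```text
cur [ 0.6073 -0.0737  0.2976] zang 1.57 tooly [ 0.043 -0.01  -0.999] dist 19.7 turn 0.5 rows 1
0 [-7.8 13.1 12.4] -0.53
t 8.6 F [-0.8  1.4 -1.4] w 0.0206 q [-0.07  0.58  0.19  1.58 -0.12  0.95  0.19]
cur [ 0.6033 -0.0762  0.2991] zang 1.33 tooly [ 0.041 -0.011 -0.999] dist 24.6 turn 0.8 rows 1
0 [-10.5  14.7  16.7] -0.77
t 8.75 F [ 0.3 -0.2 -0.9] w 0.0202 q [-0.07  0.58  0.2   1.59 -0.12  0.95  0.19]
```

Emit:
{"api": "jog_arm", "payload": {
  "translation": [
    [-5,5,8],
    [-5,5,8],
    [0,0,0],
    [0,0,0],
    [0,0,0]
  ],
  "yaw": [-0.4,-0.4,0,0,0]
}}

```text
time_s: 9.25
eef_pos: [0.6182, -0.0673, 0.2901]
ee_rot: [-1.205, 1.148, -1.211]
contact_force: [-0.0, -0.4, -1.7]
gripper_width: 0.0207
```

Run:
```python
from h import *
plan(rodrel(.105),2.1)
st=arm.state();s=arm.snapshot("wrist");cv2.imwrite("pics/w8.png",s["color"]);np.save("w8.npy",cam(s,st))
s=arm.snapshot("side");crop(s["color"],220,60,420,270,3,"pics/d8.png")
s=arm.snapshot("scene");crop(s["color"],140,120,340,270,4,"pics/s8.png")
plan(rodrel(.105),2.1)
```

```text
cur [ 0.6182 -0.0673  0.2901] zang 2.01 tooly [ 0.04  -0.012 -0.999] dist 15.5 turn 0.1 rows 1
0 [-1.8 15.3  2.1] -0.09
t 9.25 F [-0.  -0.4 -1.7] w 0.0207 q [-0.08  0.61  0.19  1.56 -0.12  0.95  0.18]
cur [ 0.6182 -0.0675  0.2903] zang 1.99 tooly [ 0.04  -0.012 -0.999] dist 15.7 turn 0.1 rows 1
0 [-2.1 15.4  2. ] -0.11
t 9.4 F [-0.1  0.6 -1.1] w 0.0202 q [-0.08  0.61  0.19  1.56 -0.12  0.95  0.18]
```

Emit:
{"api": "jog_arm", "payload": {
  "translation": [
    [-1,3,1],
    [-1,10,1],
    [0,10,0.5],
    [0,6,0],
    [0,0,0]
  ],
  "yaw": [0,0,0,0,0]
}}

```text
time_s: 9.9
eef_pos: [0.6216, -0.0656, 0.2584]
ee_rot: [-1.206, 1.149, -1.211]
contact_force: [-1.2, -0.0, -1.2]
gripper_width: 0.0205
```

Run:
```python
from h import *
s=arm.snapshot("wrist");cv2.imwrite("pics/w9.png",s["color"])
s=arm.snapshot("side");crop(s["color"],220,60,420,270,3,"pics/d9.png")
s=arm.snapshot("scene");crop(s["color"],140,120,340,270,4,"pics/s9.png")
plan(rodrel(.055),2.1)
```

```text
cur [ 0.6224 -0.0659  0.2599] zang 1.98 tooly [ 0.042 -0.012 -0.999] dist 35.0 turn 0.1 rows 1
0 [-0.2 34.9 -1.2] -0.12
t 10.05 F [-0.8  0.1 -2.2] w 0.0206 q [-0.08  0.64  0.19  1.59 -0.13  0.88  0.18]
```

Emit:
{"api": "jog_arm", "payload": {
  "translation": [
    [0,6,0.5],
    [0,6,0],
    [0,6,0],
    [0,0,0],
    [0,0,0]
  ],
  "yaw": [-0.1,0,0,0,0]
}}

```text
time_s: 10.55
eef_pos: [0.6243, -0.0663, 0.2411]
ee_rot: [-1.203, 1.145, -1.212]
contact_force: [-0.6, -0.3, -0.9]
gripper_width: 0.0201
```

Run:
```python
from h import *
s=arm.snapshot("wrist");crop(s["color"],200,0,360,150,4,"pics/w10.png")
s=arm.snapshot("side");a=s["color"]
s=arm.snapshot("scene");b=s["color"]
crop(np.vstack([a[110:270,260:400],b[120:260,200:340]]),0,0,140,300,2,"pics/sd10.png")
c=np.hstack([cv2.resize(a[130:240,280:380],None,fx=4,fy=4,interpolation=2),cv2.resize(b[150:260,190:290],None,fx=4,fy=4,interpolation=2)]);cv2.imwrite("pics/sd10.png",c)
plan(rodrel(.0),2.1)
```

```text
cur [ 0.6244 -0.0663  0.2414] zang 2.08 tooly [ 0.044 -0.012 -0.999] dist 71.4 turn 0.0 rows 2
0 [-0.2 35.7 -1.3] -0.01
1 [-0.2 35.7 -1.3] -0.01
t 10.7 F [-0.4  0.5 -1.6] w 0.0207 q [-0.07  0.67  0.18  1.6  -0.14  0.84  0.19]
```

Emit:
{"api": "jog_arm", "payload": {
  "translation": [
    [0,5,-1.5],
    [0,15,-0.5],
    [0,15,-0.5],
    [0,15,-0.5],
    [0,5,0]
  ],
  "yaw": [0,0,0,0,0]
}}

```text
time_s: 11.2
eef_pos: [0.6251, -0.0673, 0.1858]
ee_rot: [-1.2, 1.141, -1.215]
contact_force: [-0.3, 0.6, -1.9]
gripper_width: 0.0203
```

Run:
```python
from h import *
plan(rodrel(-.023),2.1)
s=arm.snapshot("wrist");crop(s["color"],200,0,360,150,4,"pics/w11.png")
plan(rodrel(-.023),2.1)
```

```text
cur [ 0.6251 -0.0673  0.1858] zang 2.09 tooly [ 0.049 -0.013 -0.999] dist 38.8 turn 0.0 rows 1
0 [-0.7 38.8 -0.8] -0.01
t 11.2 F [-0.3  0.6 -1.9] w 0.0203 q [-0.06  0.73  0.16  1.66 -0.15  0.71  0.2 ]
cur [ 0.6251 -0.0673  0.1856] zang 2.09 tooly [ 0.049 -0.013 -0.999] dist 38.6 turn 0.0 rows 1
0 [-0.7 38.6 -0.8] -0.01
t 11.25 F [-0.1 -0.  -2.8] w 0.0207 q [-0.06  0.73  0.16  1.66 -0.15  0.71  0.2 ]
```

Emit:
{"api": "jog_arm", "payload": {
  "translation": [
    [0,10,-0.3],
    [0,12,-0.3],
    [0,8,0],
    [0,4,0],
    [0,0,0]
  ],
  "yaw": [0,0,0,0,0]
}}

```text
time_s: 11.75
eef_pos: [0.6272, -0.0679, 0.1499]
ee_rot: [-1.199, 1.139, -1.216]
contact_force: [-0.9, -0.2, -1.0]
gripper_width: 0.0204
```

Run:
```python
from h import *
plan(rodrel(-.023),2.1)
s=arm.snapshot("scene");b=s["color"]
s=arm.snapshot("side");a=s["color"]
c=np.hstack([cv2.resize(a[130:240,280:380],None,fx=4,fy=4,interpolation=2),cv2.resize(b[150:260,190:290],None,fx=4,fy=4,interpolation=2)]);cv2.imwrite("pics/sd12.png",c)
plan(rodrel(-.023),2.1)
```

```text
cur [ 0.6272 -0.0679  0.1499] zang 2.09 tooly [ 0.051 -0.013 -0.999] dist 3.2 turn 0.0 rows 1
0 [-0.9  2.8 -1.2] -0.01
t 11.75 F [-0.9 -0.2 -1. ] w 0.0204 q [-0.05  0.78  0.15  1.69 -0.16  0.63  0.21]
cur [ 0.6277 -0.068   0.1507] zang 2.09 tooly [ 0.052 -0.013 -0.999] dist 4.0 turn 0.0 rows 1
0 [-1.   3.5 -1.6] -0.01
t 11.85 F [-0.8 -0.2 -0.9] w 0.0202 q [-0.05  0.78  0.15  1.69 -0.16  0.63  0.21]
```

Emit:
{"api": "jog_arm", "payload": {
  "translation": [
    [0,3,-1.5],
    [0,3,0],
    [0,0,0],
    [0,0,0],
    [0,0,0]
  ],
  "yaw": [0,0,0,0,0]
}}

```text
time_s: 12.35
eef_pos: [0.6278, -0.0684, 0.1464]
ee_rot: [-1.195, 1.135, -1.219]
contact_force: [0.1, 0.4, -1.2]
gripper_width: 0.0204
```

Run:
```python
from h import *
plan(rodrel(-.023),2.1)
```

```text
cur [ 0.6278 -0.0684  0.1464] zang 2.08 tooly [ 0.056 -0.013 -0.998] dist 2.0 turn 0.0 rows 1
0 [-1.3 -0.7 -1.4] -0.02
t 12.35 F [ 0.1  0.4 -1.2] w 0.0204 q [-0.05  0.78  0.15  1.69 -0.16  0.62  0.21]
```

Emit:
{"api": "jog_arm", "payload": {
  "translation": [
    [0,3,-1],
    [0,2,0],
    [0,0,0],
    [0,0,0],
    [0,0,0]
  ],
  "yaw": [0,0,0,0,0]
}}

```text
time_s: 12.85
eef_pos: [0.628, -0.0683, 0.1465]
ee_rot: [-1.191, 1.132, -1.221]
contact_force: [0.1, -0.1, -1.0]
gripper_width: 0.0205
```

Run:
```python
from h import *
plan(rodrel(-.023),2.1)
s=arm.snapshot("wrist");cv2.imwrite("pics/w13.png",s["color"])
```

```text
cur [ 0.628  -0.0683  0.1465] zang 2.07 tooly [ 0.061 -0.013 -0.998] dist 2.1 turn 0.0 rows 1
0 [-1.3 -0.6 -1.5] -0.03
t 12.85 F [ 0.1 -0.1 -1. ] w 0.0205 q [-0.05  0.78  0.14  1.7  -0.16  0.61  0.21]
```

Emit:
{"api": "jog_arm", "payload": {
  "translation": [
    [0,0,0],
    [0,0,0],
    [0,0,0],
    [0,0,0],
    [0,0,0]
  ],
  "yaw": [0,0,0,0,0],
  "hand": 120
}}

```text
time_s: 13.4
eef_pos: [0.6283, -0.0685, 0.1458]
ee_rot: [-1.192, 1.132, -1.221]
contact_force: [-0.1, -0.3, -0.3]
gripper_width: 0.045
```

Run:
```python
from h import *
p,M,st=pose()
plan(p-M[:,1]*.12,2.1)
s=arm.snapshot("wrist");cv2.imwrite("pics/w14.png",s["color"])
s=arm.snapshot("scene");b=s["color"]
s=arm.snapshot("side");a=s["color"]
c=np.hstack([cv2.resize(a[130:240,280:380],None,fx=4,fy=4,interpolation=2),cv2.resize(b[150:260,190:290],None,fx=4,fy=4,interpolation=2)]);cv2.imwrite("pics/sd14.png",c)
```

```text
cur [ 0.6283 -0.0685  0.1458] zang 2.07 tooly [ 0.06  -0.013 -0.998] dist 120.0 turn 0.0 rows 3
0 [ -0. -40.  -0.] -0.01
1 [ -0. -40.   0.] -0.01
2 [ -0. -40.   0.] -0.01
t 13.4 F [-0.1 -0.3 -0.3] w 0.045 q [-0.05  0.78  0.14  1.7  -0.16  0.61  0.21]
```

Emit:
{"api": "jog_arm", "payload": {
  "translation": [
    [0,-35,0],
    [0,-45,0],
    [0,-45,0],
    [0,-40,0],
    [0,0,0]
  ],
  "yaw": [0,0,0,0,0]
}}

```text
time_s: 14.05
eef_pos: [0.6174, -0.0663, 0.3151]
ee_rot: [-1.194, 1.135, -1.219]
contact_force: [1.2, -0.5, 0.7]
gripper_width: 0.045
```

Run:
```python
from h import *
plan((.50,.19,.30),108.9)
st=arm.state();s=arm.snapshot("wrist");cv2.imwrite("pics/w15.png",s["color"]);np.save("w15.npy",cam(s,st))
s=arm.snapshot("scene");b=s["color"]
s=arm.snapshot("side");a=s["color"]
c=np.hstack([cv2.resize(a[130:240,280:380],None,fx=4,fy=4,interpolation=2),cv2.resize(b[150:260,190:290],None,fx=4,fy=4,interpolation=2)]);cv2.imwrite("pics/sd15.png",c)
```

```text
cur [ 0.6174 -0.0663  0.3151] zang 2.06 tooly [ 0.056 -0.013 -0.998] dist 282.3 turn -73.2 rows 9
0 [-28.9   0.6 -12.1] 8.13
1 [-26.9   0.4 -16.1] 8.13
2 [-24.4   0.2 -19.7] 8.13
3 [-21.4   0.1 -22.9] 8.13
4 [-17.9  -0.  -25.7] 8.13
5 [-14.1  -0.1 -28. ] 8.13
6 [-10.   -0.1 -29.7] 8.13
7 [ -5.7  -0.1 -30.8] 8.13
8 [ -1.3  -0.1 -31.3] 8.13
t 14.05 F [ 1.2 -0.5  0.7] w 0.045 q [-0.09  0.57  0.2   1.54 -0.12  0.98  0.18]
```

Emit:
{"api": "jog_arm", "payload": {
  "translation": [
    [-29,0,-12],
    [-27,0,-16],
    [-24,0,-20],
    [-21,0,-23],
    [-18,0,-26]
  ],
  "yaw": [8.1,8.1,8.1,8.1,8.1],
  "hand": 40
}}

```text
time_s: 14.7
eef_pos: [0.5433, 0.0745, 0.2942]
ee_rot: [-0.767, 1.677, -1.73]
contact_force: [-0.4, 0.3, -0.4]
gripper_width: 0.072
```

Emit:
{"api": "jog_arm", "payload": {
  "translation": [
    [-14,0,-28],
    [-10,0,-28],
    [-6,0,-25],
    [-1,0,-15],
    [0,0,0]
  ],
  "yaw": [8.1,8.1,8.1,7,0]
}}

```text
time_s: 15.2
eef_pos: [0.4965, 0.1778, 0.2813]
ee_rot: [-0.307, 2.032, -2.084]
contact_force: [-0.5, 1.0, -0.9]
gripper_width: 0.072
```

Run:
```python
from h import *
np.set_printoptions(precision=4,suppress=True)
P=np.load("w15.npy")
a=ray_z(P,(279.5,102),.1765);b=ray_z(P,(280,277),.1765);print("fold",a,b,(a+b)/2,np.linalg.norm(a-b))
arm.snapshot("scene")
plan((.48,.17,.25),108.9)
for i in range(2):
    st=arm.state();s=arm.snapshot("wrist");print(st["eef_pos"])
cv2.imwrite("pics/w16.png",s["color"]);np.save("w16.npy",cam(s,st))
```

```text
fold [0.6222 0.0148 0.1765] [ 0.6288 -0.153   0.1765] [ 0.6255 -0.0691  0.1765] 0.16796909075576152
cur [0.4968 0.1764 0.2814] zang -72.75 tooly [ 0.008 -0.025 -1.   ] dist 36.2 turn 1.6 rows 1
0 [17.9 31.4  0.3] -1.65
t 15.25 F [-0.2  0.5 -0.9] w 0.0721 q [-0.82  0.56  0.62  1.82 -0.38  0.88 -1.3 ]
[0.4968 0.1764 0.2814]
[0.4977 0.1749 0.282 ]
```

Run:
```python
from h import *
np.set_printoptions(precision=4,suppress=True)
P=np.load("w16.npy")
crop(cv2.imread("pics/w16.png"),180,0,300,260,3,"pics/w16c.png")
for a,b in (((224,235),(269,233)),((217,151.5),(266,151)),((212,103),(264,104)),((208,53),(263,53))):
    A=ray_z(P,a,.131);B=ray_z(P,b,.131);print(A,B,(A+B)/2,np.linalg.norm(A-B),np.degrees(np.arctan2(*(A-B)[[1,0]])))
```

```text
[0.44   0.2114 0.131 ] [0.4549 0.1688 0.131 ] [0.4474 0.1901 0.131 ] 0.04512566292383771 109.26285726878163
[0.5186 0.2381 0.131 ] [0.5322 0.1948 0.131 ] [0.5254 0.2164 0.131 ] 0.04537010003767561 107.54146011449215
[0.5587 0.2526 0.131 ] [0.5716 0.2083 0.131 ] [0.5651 0.2304 0.131 ] 0.04610317413320359 106.12893011701368
[0.5971 0.2654 0.131 ] [0.611  0.2208 0.131 ] [0.604  0.2431 0.131 ] 0.04674068364019365 107.39190390122388
```

```bash
cat >> h.py <<'E'
CL=[(.4465,.1895),(.526,.2164),(.5653,.2297),(.6046,.2427),(.6458,.2571)]
def clip(i,dz,tcpz=.113):
    p,M,st=pose(); X=np.array([*CL[i],tcpz+.019+dz]); return X+M[:,1]*.019-np.array([0,0,0])
E
python3 - <<'E'
from h import *
plan(clip(0,.06),108.9,n=4)
E
```

```text
cur [0.4984 0.174  0.2827] zang -72.96 tooly [ 0.01  -0.025 -1.   ] dist 122.2 turn 1.9 rows 4
0 [11.3 27.2 -8.1] -0.46
1 [11.3 27.2 -8.2] -0.46
2 [11.2 27.2 -8.3] -0.46
3 [11.1 27.2 -8.4] -0.46
t 15.35 F [-0.2 -0.5 -0.6] w 0.0723 q [-0.81  0.56  0.62  1.82 -0.38  0.88 -1.3 ]
```

Emit:
{"api": "jog_arm", "payload": {
  "translation": [
    [11,25,-8],
    [14,30,-10],
    [11,28,-8],
    [7,18,-5],
    [2,6,-2]
  ],
  "yaw": [-0.5,-0.5,-0.5,-0.5,0]
}}

```text
time_s: 15.85
eef_pos: [0.4517, 0.1802, 0.1733]
ee_rot: [-0.323, 2.006, -2.067]
contact_force: [0.2, 0.2, 0.1]
gripper_width: 0.0723
```

Run:
```python
from h import *
arm.snapshot("scene")
plan(clip(0,.0),108.9,n=4)
s=arm.snapshot("wrist");cv2.imwrite("pics/w17.png",s["color"])
```

```text
cur [0.4517 0.1801 0.1732] zang -71.17 tooly [ 0.019 -0.027 -0.999] dist 61.0 turn 0.1 rows 4
0 [ 0.6 14.9 -3. ] -0.02
1 [ 0.6 14.9 -3. ] -0.02
2 [ 0.6 14.9 -3. ] -0.02
3 [ 0.6 14.9 -3. ] -0.02
t 15.9 F [-0.3 -0.3 -0.8] w 0.072 q [-0.78  0.66  0.47  2.06 -0.51  0.53 -1.2 ]
```

Emit:
{"api": "jog_arm", "payload": {
  "translation": [
    [1,10,-4],
    [1,15,-4],
    [1,18,-3],
    [0,12,-1],
    [0,4,0]
  ],
  "yaw": [0,0,0,0,0]
}}

```text
time_s: 16.45
eef_pos: [0.4556, 0.1899, 0.1161]
ee_rot: [-0.302, 2.004, -2.059]
contact_force: [-0.0, 1.0, -0.6]
gripper_width: 0.072
```

Run:
```python
from h import *
arm.snapshot("scene")
plan(clip(0,.0),108.9,n=1)
s=arm.snapshot("wrist");cv2.imwrite("pics/w18.png",s["color"])
```

```text
cur [0.4555 0.1898 0.1161] zang -71.35 tooly [ 0.035 -0.022 -0.999] dist 8.9 turn 0.2 rows 1
0 [ 8.2  2.8 -2.1] -0.25
t 16.5 F [ 0.5 -0.  -0.3] w 0.0721 q [-0.72  0.75  0.35  2.1  -0.59  0.36 -1.15]
```

Emit:
{"api": "jog_arm", "payload": {
  "translation": [
    [4,2,-1],
    [4,2,-1],
    [1,1,0],
    [0,0,0],
    [0,0,0]
  ],
  "yaw": [-0.2,0,0,0,0]
}}

```text
time_s: 17.05
eef_pos: [0.4473, 0.1887, 0.113]
ee_rot: [-0.3, 2.001, -2.055]
contact_force: [-0.3, 0.1, 0.2]
gripper_width: 0.072
```

Run:
```python
from h import *
arm.snapshot("scene")
plan(clip(0,.0),108.9,n=1)
st=arm.state();print(st["joint_torque"],st["wrist_torque"])
```

```text
cur [0.4474 0.1887 0.113 ] zang -71.17 tooly [ 0.04  -0.02  -0.999] dist 0.4 turn 0.1 rows 1
0 [-0.  -0.  -0.4] -0.07
t 17.1 F [-0.2 -0.3 -0.6] w 0.0716 q [-0.72  0.74  0.33  2.13 -0.61  0.33 -1.14]
[ 2.21167844e-03 -4.47997212e+01  5.18763408e+00 -5.97802341e+00
  2.44051177e-02 -1.78326652e-01  4.05314840e-04] [ 0.01506762  0.05682109 -0.02520257]
```

Emit:
{"api": "jog_arm", "payload": {
  "translation": [
    [0,0,0],
    [0,0,0],
    [0,0,0],
    [0,0,0],
    [0,0,0]
  ],
  "yaw": [0,0,0,0,0],
  "hand": 130,
  "grip_force": 20
}}

```text
time_s: 17.6
eef_pos: [0.4478, 0.1888, 0.1131]
ee_rot: [-0.299, 2.0, -2.055]
contact_force: [0.3, -0.1, -0.6]
gripper_width: 0.0418
```

Run:
```python
from h import *
for i in range(3):
    s=arm.snapshot("wrist"); print(arm.state()["gripper_width"])
plan(clip(0,.0),108.9,n=1)
cv2.imwrite("pics/w19.png",s["color"])
```

```text
0.04175113475222258
0.04229645188567568
0.04190150932781885
cur [0.4477 0.1888 0.1131] zang -71.16 tooly [ 0.04  -0.02  -0.999] dist 0.5 turn 0.1 rows 1
0 [ 0.3  0.1 -0.4] -0.06
t 17.75 F [ 0.5 -1.  -0.1] w 0.0419 q [-0.72  0.74  0.33  2.13 -0.61  0.33 -1.14]
```

Emit:
{"api": "jog_arm", "payload": {
  "translation": [
    [0,0,0],
    [0,0,0],
    [0,0,0],
    [0,0,0],
    [0,0,0]
  ],
  "yaw": [0,0,0,0,0],
  "hand": 255
}}

```text
time_s: 18.25
eef_pos: [0.4477, 0.1888, 0.1131]
ee_rot: [-0.299, 2.0, -2.055]
contact_force: [-0.3, -0.4, -0.8]
gripper_width: 0.0238
```

Run:
```python
from h import *
for i in range(3):
    s=arm.snapshot("wrist"); st=arm.state();print(st["gripper_width"],st["contact_force"],st["wrist_torque"])
plan(clip(0,.0),108.9,n=1)
cv2.imwrite("pics/w20.png",s["color"])
```

```text
0.024269766224393665 [-0.85704904 -0.13509319 -0.40995553] [0.02860411 0.00682649 0.01334389]
0.024301004288689455 [-0.70076495  0.13010949 -0.3650777 ] [ 0.0057205   0.00753163 -0.01474181]
0.024005454613763594 [-0.59941307  0.98169111 -0.23492354] [-0.00428903  0.07834084  0.00560131]
cur [0.4477 0.1888 0.1131] zang -71.17 tooly [ 0.04  -0.02  -0.999] dist 0.6 turn 0.1 rows 1
0 [ 0.3  0.1 -0.4] -0.07
t 18.4 F [-0.6  1.  -0.2] w 0.024 q [-0.72  0.74  0.33  2.13 -0.61  0.33 -1.14]
```

Emit:
{"api": "jog_arm", "payload": {
  "translation": [
    [0,0,0],
    [0,0,0],
    [0,0,0],
    [0,0,0],
    [0,0,0]
  ],
  "yaw": [0,0,0,0,0],
  "hand": 165
}}

```text
time_s: 18.9
eef_pos: [0.4477, 0.1888, 0.1131]
ee_rot: [-0.299, 2.0, -2.055]
contact_force: [-1.7, -0.4, -0.6]
gripper_width: 0.0297
```

Run:
```python
from h import *
w=[]
for i in range(8):
    s=arm.snapshot("wrist"); st=arm.state();w.append(st["gripper_width"])
print(np.mean(w),np.std(w))
```

```text
0.030245747657145862 0.00015531406626192976
```

Emit:
{"api": "jog_arm", "payload": {
  "translation": [
    [0,0,0],
    [0,0,0],
    [0,0,0],
    [0,0,0],
    [0,0,0]
  ],
  "yaw": [0,0,0,0,0],
  "hand": 40
}}

```text
time_s: 19.8
eef_pos: [0.4478, 0.1888, 0.1132]
ee_rot: [-0.299, 2.0, -2.055]
contact_force: [0.9, 0.2, -0.6]
gripper_width: 0.0717
```

Run:
```python
from h import *
s=arm.snapshot("wrist");cv2.imwrite("pics/w21.png",s["color"])
plan(clip(0,.045),108.9,n=1)
```

```text
cur [0.4478 0.1888 0.1132] zang -71.17 tooly [ 0.04  -0.02  -0.999] dist 44.8 turn 0.1 rows 1
0 [ -1.  -44.8   1. ] -0.07
t 19.85 F [-0.2  0.  -0.3] w 0.0721 q [-0.72  0.74  0.33  2.13 -0.61  0.33 -1.14]
```

Emit:
{"api": "jog_arm", "payload": {
  "translation": [
    [0,-25,0],
    [0,-25,0],
    [-20,-5,0],
    [-35,0,0],
    [-20,0,0]
  ],
  "yaw": [0,0,0,0,0]
}}

```text
time_s: 20.35
eef_pos: [0.5142, 0.2135, 0.1722]
ee_rot: [-0.306, 2.003, -2.058]
contact_force: [-0.4, -0.0, -0.9]
gripper_width: 0.072
```

Emit:
{"api": "jog_arm", "payload": {
  "translation": [
    [0,0,0],
    [0,0,0],
    [0,0,0],
    [0,0,0],
    [0,0,0]
  ],
  "yaw": [0,0,0,0,0],
  "hand": 165
}}

```text
time_s: 20.85
eef_pos: [0.5128, 0.213, 0.1715]
ee_rot: [-0.308, 2.004, -2.06]
contact_force: [0.4, -0.4, -0.5]
gripper_width: 0.0301
```

Run:
```python
from h import *
w=[]
for i in range(8):
    s=arm.snapshot("wrist"); st=arm.state();w.append(st["gripper_width"])
print(np.mean(w),np.std(w))
cv2.imwrite("pics/w22.png",s["color"])
plan(clip(1,.0),108.9,n=1)
```

```text
0.030095491397914457 0.00012484027435018843
cur [0.5138 0.2134 0.1717] zang -71.19 tooly [ 0.033 -0.022 -0.999] dist 60.1 turn 0.1 rows 1
0 [-11.6  59.   -0.2] -0.09
t 21.25 F [-0.2 -0.  -0.4] w 0.0301 q [-0.79  0.73  0.5   1.88 -0.5   0.64 -1.23]
```

Emit:
{"api": "jog_arm", "payload": {
  "translation": [
    [-6,0,0],
    [-5,0,0],
    [0,12,0],
    [0,20,0],
    [0,20,0]
  ],
  "yaw": [0,0,0,0,0],
  "hand": 40
}}

```text
time_s: 21.75
eef_pos: [0.5299, 0.2172, 0.1196]
ee_rot: [-0.3, 2.001, -2.054]
contact_force: [-0.2, -0.2, -0.3]
gripper_width: 0.0724
```

Run:
```python
from h import *
arm.snapshot("scene")
s=arm.snapshot("wrist")
cv2.imwrite("pics/w23.png",s["color"])
plan(clip(1,.0),108.9,n=1)
```

```text
cur [0.5276 0.2165 0.1178] zang -71.16 tooly [ 0.034 -0.022 -0.999] dist 4.9 turn 0.1 rows 1
0 [ 1.2  4.8 -0. ] -0.06
t 21.85 F [-0.9  0.2 -0.6] w 0.0719 q [-0.74  0.82  0.43  1.87 -0.55  0.54 -1.19]
```

Well centred. Down 5 mm and squeeze to 165 at 20 N.

Emit:
{"api": "jog_arm", "payload": {
  "translation": [
    [1,4,0],
    [0,2,0],
    [0,0,0],
    [0,0,0],
    [0,0,0]
  ],
  "yaw": [0,0,0,0,0]
}}

```text
time_s: 22.35
eef_pos: [0.5279, 0.216, 0.1129]
ee_rot: [-0.303, 2.002, -2.057]
contact_force: [-0.2, -0.4, -0.3]
gripper_width: 0.0719
```

Emit:
{"api": "jog_arm", "payload": {
  "translation": [
    [0,0,0],
    [0,0,0],
    [0,0,0],
    [0,0,0],
    [0,0,0]
  ],
  "yaw": [0,0,0,0,0],
  "hand": 165
}}

```text
time_s: 22.85
eef_pos: [0.5283, 0.2164, 0.1137]
ee_rot: [-0.302, 2.002, -2.056]
contact_force: [0.3, -0.7, -0.3]
gripper_width: 0.0306
```

Run:
```python
from h import *
w=[]
for i in range(8):
    s=arm.snapshot("wrist"); st=arm.state();w.append(st["gripper_width"])
print(np.mean(w),np.std(w))
cv2.imwrite("pics/w24.png",s["color"])
plan(clip(1,.0),108.9,n=1)
```

```text
0.0303955747123945 0.00015506803149426552
cur [0.5283 0.2163 0.1137] zang -71.17 tooly [ 0.038 -0.02  -0.999] dist 1.7 turn 0.1 rows 1
0 [ 1.6  0.6 -0.2] -0.07
t 23.25 F [ 0.6 -1.3  0.3] w 0.0303 q [-0.73  0.82  0.42  1.88 -0.56  0.53 -1.19]
```

Emit:
{"api": "jog_arm", "payload": {
  "translation": [
    [0,0,0],
    [0,0,0],
    [0,0,0],
    [0,0,0],
    [0,0,0]
  ],
  "yaw": [0,0,0,0,0],
  "hand": 255
}}

```text
time_s: 23.75
eef_pos: [0.5283, 0.2163, 0.1137]
ee_rot: [-0.302, 2.002, -2.056]
contact_force: [0.1, -0.5, 0.1]
gripper_width: 0.0245
```

Run:
```python
from h import *
w=[]
for i in range(6):
    s=arm.snapshot("wrist"); st=arm.state();w.append(st["gripper_width"])
print(np.mean(w),np.std(w))
plan(clip(1,.0),108.9,n=1)
```

```text
0.024140366898651015 0.00013386964957807715
cur [0.5283 0.2163 0.1137] zang -71.17 tooly [ 0.038 -0.02  -0.999] dist 1.7 turn 0.1 rows 1
0 [ 1.6  0.6 -0.2] -0.07
t 24.05 F [ 1. -0. -1.] w 0.0241 q [-0.73  0.82  0.42  1.88 -0.56  0.53 -1.19]
```

Emit:
{"api": "jog_arm", "payload": {
  "translation": [
    [0,0,0],
    [0,0,0],
    [0,0,0],
    [0,0,0],
    [0,0,0]
  ],
  "yaw": [0,0,0,0,0],
  "hand": 165
}}

```text
time_s: 24.55
eef_pos: [0.5283, 0.2163, 0.1137]
ee_rot: [-0.302, 2.002, -2.056]
contact_force: [-1.3, -0.2, -0.9]
gripper_width: 0.03
```

```bash
cat >> h.py <<'E'
def feel(n=16):
    w=[];F=[];T=[]
    for i in range(n):
        arm.snapshot("wrist"); st=arm.state();w.append(st["gripper_width"]);F.append(st["contact_force"]);T.append(st["wrist_torque"])
    print("w mm",np.mean(w)*1e3,"+-",np.std(w)*1e3/n**.5,np.mean(F,0),np.mean(T,0))
E
python3 - <<'E'
from h import *
feel(16)
E
```

```text
w mm 30.095960032143044 +- 0.05515127408387715 [ 0.07062715  0.06917626 -0.39420741] [0.01912375 0.04059831 0.00235025]
```

Emit:
{"api": "jog_arm", "payload": {
  "translation": [
    [0,0,0],
    [0,0,0],
    [0,0,0],
    [0,0,0],
    [0,0,0]
  ],
  "yaw": [0,0,0,0,0],
  "hand": 75
}}

```text
time_s: 25.85
eef_pos: [0.5284, 0.2163, 0.1138]
ee_rot: [-0.302, 2.002, -2.056]
contact_force: [0.1, -0.2, -0.0]
gripper_width: 0.0602
```

Run:
```python
from h import *
feel(12)
s=arm.snapshot("wrist");cv2.imwrite("pics/w25.png",s["color"])
plan(clip(1,.0),108.9,n=1)
```

```text
w mm 60.38263703468771 +- 0.05986409589375504 [ 0.16072859 -0.03448065  0.01061254] [0.02072064 0.03549678 0.00842604]
cur [0.5284 0.2163 0.1137] zang -71.18 tooly [ 0.038 -0.02  -0.999] dist 1.9 turn 0.1 rows 1
0 [ 1.7  0.7 -0.3] -0.08
t 26.5 F [ 0.5  0.3 -0.3] w 0.0601 q [-0.73  0.82  0.42  1.88 -0.56  0.53 -1.19]
```

Emit:
{"api": "jog_arm", "payload": {
  "translation": [
    [0,0,3],
    [0,0,3],
    [0,0,1],
    [0,0,0],
    [0,0,0]
  ],
  "yaw": [0,0,0,0,0]
}}

```text
time_s: 27.0
eef_pos: [0.5305, 0.2103, 0.1141]
ee_rot: [-0.303, 2.004, -2.054]
contact_force: [-0.6, 1.1, -0.4]
gripper_width: 0.0601
```

Run:
```python
from h import *
feel(12)
s=arm.snapshot("wrist");cv2.imwrite("pics/w26.png",s["color"])
plan(clip(1,.0),108.9,n=1)
```

```text
w mm 60.30003711828221 +- 0.07975306127412225 [-0.13909196  1.29048391  0.01618453] [0.20945248 0.12172635 0.01354763]
cur [0.5305 0.2102 0.1141] zang -71.13 tooly [ 0.037 -0.019 -0.999] dist 7.0 turn 0.0 rows 1
0 [ 1.8  0.8 -6.8] -0.03
t 27.65 F [-0.5 -0.2  0.5] w 0.0603 q [-0.72  0.82  0.42  1.88 -0.56  0.53 -1.18]
```

Emit:
{"api": "jog_arm", "payload": {
  "translation": [
    [0,0,3],
    [0,0,1],
    [0,0,0],
    [0,0,0],
    [0,0,0]
  ],
  "yaw": [0,0,0,0,0]
}}

```text
time_s: 28.15
eef_pos: [0.532, 0.2063, 0.1145]
ee_rot: [-0.303, 2.004, -2.053]
contact_force: [-1.2, 2.4, 0.6]
gripper_width: 0.0601
```

Run:
```python
from h import *
feel(10)
plan(clip(1,.0),108.9,n=1)
```

```text
w mm 60.33548616664949 +- 0.0649798340052227 [-0.43687022  1.05928381  0.50705175] [0.27652813 0.16026754 0.00458917]
cur [0.532  0.2063 0.1145] zang -71.14 tooly [ 0.037 -0.018 -0.999] dist 11.2 turn 0.0 rows 1
0 [  1.9   1.1 -11. ] -0.04
t 28.65 F [-0.1  0.2  0.9] w 0.0601 q [-0.71  0.82  0.42  1.88 -0.56  0.53 -1.17]
```

Emit:
{"api": "jog_arm", "payload": {
  "translation": [
    [0,0,-4],
    [0,0,-4],
    [0,0,-2],
    [0,-25,0],
    [0,-30,0]
  ],
  "yaw": [0,0,0,0,0]
}}

```text
time_s: 29.15
eef_pos: [0.5241, 0.2159, 0.1666]
ee_rot: [-0.31, 2.003, -2.061]
contact_force: [0.3, 0.2, 0.1]
gripper_width: 0.0603
```

Run:
```python
from h import *
s=arm.snapshot("wrist");cv2.imwrite("pics/w27.png",s["color"])
plan(clip(2,.03),108.9,n=1)
```

```text
cur [0.5267 0.2166 0.1713] zang -71.19 tooly [ 0.037 -0.02  -0.999] dist 50.1 turn 0.1 rows 1
0 [-40.5  29.5  -0.2] -0.09
t 29.2 F [0.7 0.4 2.5] w 0.0605 q [-0.78  0.74  0.5   1.84 -0.51  0.65 -1.23]
```

Emit:
{"api": "jog_arm", "payload": {
  "translation": [
    [-12,0,0],
    [-16,0,0],
    [-12,14,0],
    [0,20,0],
    [0,20,0]
  ],
  "yaw": [0,0,0,0,0],
  "hand": 60
}}

```text
time_s: 29.7
eef_pos: [0.5725, 0.2299, 0.1228]
ee_rot: [-0.288, 1.997, -2.049]
contact_force: [0.7, 1.0, -0.4]
gripper_width: 0.0654
```

Run:
```python
from h import *
s=arm.snapshot("scene")
s=arm.snapshot("wrist");cv2.imwrite("pics/w28.png",s["color"])
plan(clip(2,.0),108.9,n=1)
```

```text
cur [0.5702 0.2293 0.1208] zang -71.19 tooly [ 0.045 -0.019 -0.999] dist 8.8 turn 0.1 rows 1
0 [ 4.1  7.6 -1.6] -0.09
t 29.8 F [-0.8 -0.1 -0.6] w 0.0655 q [-0.73  0.86  0.46  1.75 -0.54  0.62 -1.22]
```

Emit:
{"api": "jog_arm", "payload": {
  "translation": [
    [3,5,-1],
    [1,3,0],
    [0,0,0],
    [0,0,0],
    [0,0,0]
  ],
  "yaw": [0,0,0,0,0],
  "hand": 75
}}

```text
time_s: 30.3
eef_pos: [0.5671, 0.2287, 0.1148]
ee_rot: [-0.29, 1.998, -2.052]
contact_force: [-0.4, -0.2, -0.1]
gripper_width: 0.0604
```

Run:
```python
from h import *
feel(6)
plan(clip(2,.0),108.9,n=1)
```

```text
w mm 60.27509172456997 +- 0.04341749837467418 [-0.26314209  0.3536452   0.00084572] [0.02102149 0.07786397 0.01398459]
cur [0.5669 0.2287 0.1143] zang -71.21 tooly [ 0.047 -0.019 -0.999] dist 1.6 turn 0.1 rows 1
0 [ 0.5  1.2 -0.9] -0.11
t 30.6 F [-0.5 -0.1  0.1] w 0.0603 q [-0.73  0.86  0.45  1.76 -0.55  0.6  -1.21]
```

Emit:
{"api": "jog_arm", "payload": {
  "translation": [
    [0,0,3],
    [0,0,3],
    [0,0,1],
    [0,0,0],
    [0,0,0]
  ],
  "yaw": [0,0,0,0,0]
}}

```text
time_s: 31.1
eef_pos: [0.569, 0.2229, 0.1146]
ee_rot: [-0.292, 2.0, -2.05]
contact_force: [-0.4, 0.6, 0.7]
gripper_width: 0.0602
```

Run:
```python
from h import *
feel(8)
s=arm.snapshot("wrist");cv2.imwrite("pics/w29.png",s["color"])
plan(clip(2,.0),108.9,n=1)
```

```text
w mm 60.2644027508957 +- 0.07054809771493793 [-0.56460684  1.04289565  0.27822432] [0.26681214 0.15104162 0.01622637]
cur [0.569  0.2228 0.1147] zang -71.16 tooly [ 0.047 -0.017 -0.999] dist 7.4 turn 0.1 rows 1
0 [ 0.6  1.4 -7.2] -0.06
t 31.55 F [-0.5  1.6  0.5] w 0.0601 q [-0.71  0.86  0.44  1.76 -0.55  0.6  -1.2 ]
```

Emit:
{"api": "jog_arm", "payload": {
  "translation": [
    [0,0,-4],
    [0,0,-3],
    [0,-20,0],
    [0,-30,0],
    [-20,0,0]
  ],
  "yaw": [0,0,0,0,0]
}}

```text
time_s: 32.05
eef_pos: [0.5808, 0.2353, 0.1654]
ee_rot: [-0.296, 1.999, -2.056]
contact_force: [1.7, -0.5, 0.6]
gripper_width: 0.06
```

Run:
```python
from h import *
arm.snapshot("scene")
plan(clip(3,.0),108.9,n=1)
```

```text
cur [0.5849 0.2372 0.1644] zang -71.17 tooly [ 0.047 -0.02  -0.999] dist 55.6 turn 0.1 rows 1
0 [-19.2  52.2   0. ] -0.07
t 32.1 F [4.3 2.6 0.5] w 0.0602 q [-0.75  0.82  0.51  1.67 -0.5   0.74 -1.26]
```

Emit:
{"api": "jog_arm", "payload": {
  "translation": [
    [-14,2,0],
    [-5,8,0],
    [0,16,0],
    [0,16,0],
    [0,8,0]
  ],
  "yaw": [0,0,0,0,0],
  "hand": 60
}}

```text
time_s: 32.6
eef_pos: [0.6055, 0.2421, 0.1125]
ee_rot: [-0.292, 1.994, -2.054]
contact_force: [-0.5, 0.1, 0.3]
gripper_width: 0.0653
```

Run:
```python
from h import *
arm.snapshot("scene")
s=arm.snapshot("wrist");cv2.imwrite("pics/w30.png",s["color"])
plan(clip(3,.0),108.9,n=1)
```

```text
cur [0.6054 0.242  0.1127] zang -71.15 tooly [ 0.047 -0.022 -0.999] dist 0.5 turn 0.0 rows 1
0 [-0.2 -0.3 -0.2] -0.05
t 32.7 F [ 0.4 -0.1  1. ] w 0.0652 q [-0.72  0.91  0.47  1.63 -0.53  0.69 -1.24]
```

Centred on clip 3 (rolls at columns 227 and 329). Feel test.

Emit:
{"api": "jog_arm", "payload": {
  "translation": [
    [0,0,0],
    [0,0,0],
    [0,0,0],
    [0,0,0],
    [0,0,0]
  ],
  "yaw": [0,0,0,0,0],
  "hand": 75
}}

```text
time_s: 33.2
eef_pos: [0.6062, 0.2421, 0.1148]
ee_rot: [-0.289, 1.994, -2.053]
contact_force: [0.4, 0.2, -0.3]
gripper_width: 0.0601
```

Run:
```python
from h import *
feel(6)
plan(clip(3,.0),108.9,n=1)
```

```text
w mm 60.25844622072463 +- 0.09176699842806701 [-0.1948198   0.19108252  0.0667036 ] [ 0.02675644  0.04810194 -0.02728666]
cur [0.606  0.2419 0.1144] zang -71.17 tooly [ 0.049 -0.021 -0.999] dist 1.5 turn 0.1 rows 1
0 [ 0.4  1.3 -0.5] -0.07
t 33.5 F [ 0.5  0.3 -0.5] w 0.0601 q [-0.72  0.91  0.47  1.63 -0.53  0.69 -1.24]
```

Emit:
{"api": "jog_arm", "payload": {
  "translation": [
    [0,0,3],
    [0,0,3],
    [0,0,1],
    [0,0,0],
    [0,0,0]
  ],
  "yaw": [0,0,0,0,0]
}}

```text
time_s: 34.0
eef_pos: [0.6084, 0.2347, 0.1146]
ee_rot: [-0.29, 1.994, -2.054]
contact_force: [0.4, 0.8, 0.4]
gripper_width: 0.0604
```

Run:
```python
from h import *
feel(8)
s=arm.snapshot("wrist");cv2.imwrite("pics/w31.png",s["color"])
plan(clip(3,.0),108.9,n=1)
```

```text
w mm 60.281733005569954 +- 0.030533322418786698 [-0.06687271  0.34337491 -0.00936183] [0.06319907 0.07148169 0.03058284]
cur [0.6084 0.2348 0.1146] zang -71.16 tooly [ 0.049 -0.021 -0.999] dist 8.1 turn 0.1 rows 1
0 [ 0.3  1.3 -8. ] -0.06
t 34.45 F [0.  0.4 0.7] w 0.0603 q [-0.7   0.91  0.47  1.63 -0.53  0.69 -1.23]
```

Emit:
{"api": "jog_arm", "payload": {
  "translation": [
    [0,0,-4],
    [0,0,-3],
    [0,-20,0],
    [0,-30,0],
    [-20,0,0]
  ],
  "yaw": [0,0,0,0,0]
}}

```text
time_s: 34.95
eef_pos: [0.6194, 0.2496, 0.1652]
ee_rot: [-0.297, 1.996, -2.057]
contact_force: [1.2, 0.3, 0.4]
gripper_width: 0.0605
```

Run:
```python
from h import *
arm.snapshot("scene")
plan(clip(4,.0),108.9,n=1)
```

```text
cur [0.6231 0.2513 0.1639] zang -71.08 tooly [ 0.047 -0.022 -0.999] dist 56.4 turn -0.0 rows 1
0 [-22.2  51.8   0.7] 0.02
t 35.0 F [3.8 1.8 0.1] w 0.0603 q [-0.73  0.88  0.52  1.54 -0.49  0.83 -1.29]
```

Emit:
{"api": "jog_arm", "payload": {
  "translation": [
    [-16,2,0],
    [-6,8,0],
    [0,16,0],
    [0,16,0],
    [0,8,0]
  ],
  "yaw": [0,0,0,0,0],
  "hand": 60
}}

```text
time_s: 35.5
eef_pos: [0.6448, 0.2581, 0.1101]
ee_rot: [-0.298, 1.994, -2.055]
contact_force: [-0.3, 0.3, -1.2]
gripper_width: 0.0656
```

Run:
```python
from h import *
arm.snapshot("scene")
s=arm.snapshot("wrist");cv2.imwrite("pics/w32.png",s["color"])
plan(clip(4,.0),108.9,n=1)
```

```text
cur [0.6445 0.258  0.1103] zang -71.01 tooly [ 0.044 -0.023 -0.999] dist 3.7 turn -0.1 rows 1
0 [-1.7 -2.6  2. ] 0.09
t 35.6 F [ 0.4 -0.7 -0.2] w 0.0656 q [-0.7   0.97  0.49  1.49 -0.52  0.78 -1.27]
```

Emit:
{"api": "jog_arm", "payload": {
  "translation": [
    [-1,-2,1],
    [0,0,1],
    [0,0,0],
    [0,0,0],
    [0,0,0]
  ],
  "yaw": [0,0,0,0,0],
  "hand": 75
}}

```text
time_s: 36.1
eef_pos: [0.647, 0.256, 0.1144]
ee_rot: [-0.295, 1.993, -2.054]
contact_force: [0.3, -0.5, -1.0]
gripper_width: 0.0603
```

Run:
```python
from h import *
feel(6)
plan(clip(4,.0),108.9,n=1)
```

```text
w mm 60.31678470123977 +- 0.05950974513729259 [ 0.05836382  0.48053014 -0.05445559] [ 0.03751014  0.04518818 -0.00082712]
cur [0.6467 0.2561 0.1139] zang -71.04 tooly [ 0.046 -0.023 -0.999] dist 1.1 turn -0.1 rows 1
0 [-0.2  0.9 -0.6] 0.06
t 36.4 F [-1.   0.3 -0.9] w 0.0605 q [-0.7   0.96  0.49  1.48 -0.52  0.79 -1.27]
```

Emit:
{"api": "jog_arm", "payload": {
  "translation": [
    [0,0,3],
    [0,0,3],
    [0,0,1],
    [0,0,0],
    [0,0,0]
  ],
  "yaw": [0,0,0,0,0]
}}

```text
time_s: 36.9
eef_pos: [0.6491, 0.2489, 0.1141]
ee_rot: [-0.296, 1.994, -2.055]
contact_force: [-0.5, 1.3, 0.9]
gripper_width: 0.0601
```

Run:
```python
from h import *
feel(8)
plan(clip(4,.0),108.9,n=1)
```

```text
w mm 60.438715545795354 +- 0.0533065887107698 [-0.094745    0.35230865 -0.07009249] [ 0.08394865  0.04892675 -0.00286895]
cur [0.6491 0.249  0.1141] zang -71.04 tooly [ 0.045 -0.022 -0.999] dist 8.1 turn -0.1 rows 1
0 [-0.2  0.8 -8.1] 0.06
t 37.3 F [-0.4  0.2  0.4] w 0.0606 q [-0.69  0.96  0.49  1.48 -0.52  0.79 -1.26]
```

Emit:
{"api": "jog_arm", "payload": {
  "translation": [
    [0,0,3],
    [0,0,1],
    [0,0,0],
    [0,0,0],
    [0,0,0]
  ],
  "yaw": [0,0,0,0,0]
}}

```text
time_s: 37.8
eef_pos: [0.6505, 0.2448, 0.1143]
ee_rot: [-0.296, 1.994, -2.055]
contact_force: [-0.0, -0.5, 0.3]
gripper_width: 0.0604
```

Run:
```python
from h import *
feel(8)
s=arm.snapshot("wrist");cv2.imwrite("pics/w33.png",s["color"])
plan(clip(4,.0),108.9,n=1)
```

```text
w mm 60.42002243702145 +- 0.07117175595338653 [-0.12453892  0.61744078  0.32365281] [ 0.07437578  0.08050816 -0.01564601]
cur [0.6505 0.2448 0.1143] zang -71.04 tooly [ 0.046 -0.022 -0.999] dist 12.5 turn -0.1 rows 1
0 [ -0.2   0.8 -12.5] 0.06
t 38.25 F [-0.3  0.4  0.6] w 0.0603 q [-0.68  0.96  0.49  1.49 -0.52  0.79 -1.26]
```

Emit:
{"api": "jog_arm", "payload": {
  "translation": [
    [0,1,-5],
    [0,0,-5],
    [0,0,-2],
    [0,0,0],
    [0,0,0]
  ],
  "yaw": [0,0,0,0,0]
}}

```text
time_s: 38.75
eef_pos: [0.6461, 0.2575, 0.1125]
ee_rot: [-0.297, 1.993, -2.055]
contact_force: [0.4, -0.1, 1.2]
gripper_width: 0.0601
```

Emit:
{"api": "jog_arm", "payload": {
  "translation": [
    [0,0,0],
    [0,0,0],
    [0,0,0],
    [0,0,0],
    [0,0,0]
  ],
  "yaw": [0,0,0,0,0],
  "hand": 255,
  "grip_force": 30
}}

```text
time_s: 39.25
eef_pos: [0.6462, 0.2567, 0.1124]
ee_rot: [-0.297, 1.993, -2.056]
contact_force: [-0.1, -0.7, 0.1]
gripper_width: 0.0231
```

Run:
```python
from h import *
s=arm.snapshot("wrist");cv2.imwrite("pics/w34.png",s["color"])
plan(clip(4,.19),108.9)
```

```text
cur [0.6462 0.2567 0.1124] zang -71.05 tooly [ 0.045 -0.023 -0.999] dist 190.6 turn -0.1 rows 5
0 [ -1.4 -38.1   1.4] 0.01
1 [ -1.4 -38.1   1.4] 0.01
2 [ -1.4 -38.1   1.4] 0.01
3 [ -1.4 -38.1   1.4] 0.01
4 [ -1.4 -38.1   1.4] 0.01
t 39.3 F [-0.4 -0.2 -1. ] w 0.0228 q [-0.7   0.97  0.49  1.48 -0.52  0.79 -1.27]
```

Emit:
{"api": "jog_arm", "payload": {
  "translation": [
    [0,-20,0],
    [0,-35,0],
    [0,-40,0],
    [0,-40,0],
    [0,-40,0]
  ],
  "yaw": [0,0,0,0,0]
}}

```text
time_s: 39.8
eef_pos: [0.634, 0.2598, 0.2849]
ee_rot: [-0.313, 1.998, -2.067]
contact_force: [0.8, 0.8, 0.2]
gripper_width: 0.0231
```

Run:
```python
from h import *
s=arm.snapshot("scene");cv2.imwrite("pics/s35.png",s["color"])
crop(s["color"],150,150,350,300,4,"pics/s35c.png")
s=arm.snapshot("side");crop(s["color"],200,90,400,300,3,"pics/d35c.png")
s=arm.snapshot("wrist");cv2.imwrite("pics/w35.png",s["color"])
plan((.46,-.04,.29),108.9)
```

```text
cur [0.6363 0.26   0.2871] zang -71.1 tooly [ 0.037 -0.027 -0.999] dist 348.0 turn -0.0 rows 8
0 [33.  -0.2 28.3] 0.0
1 [33.  -0.2 28.3] 0.0
2 [33.  -0.2 28.3] 0.0
3 [33.  -0.2 28.3] 0.0
4 [33.  -0.2 28.3] 0.0
5 [33.  -0.2 28.3] 0.0
6 [33.  -0.2 28.3] 0.0
7 [33.  -0.2 28.3] 0.0
t 39.95 F [-0.6  0.  -1.2] w 0.0232 q [-0.75  0.78  0.6   1.33 -0.41  1.13 -1.37]
```

Run:
```python
from h import *
plan((.46,-.0,.25),108.9,n=8)
```

```text
cur [0.6363 0.26   0.2871] zang -71.1 tooly [ 0.037 -0.027 -0.999] dist 316.3 turn -0.0 rows 8
0 [31.5  4.7 23.4] 0.0
1 [31.5  4.7 23.4] 0.0
2 [31.5  4.7 23.4] 0.0
3 [31.5  4.7 23.4] 0.0
4 [31.5  4.7 23.4] 0.0
5 [31.5  4.7 23.4] 0.0
6 [31.5  4.7 23.4] 0.0
7 [31.5  4.7 23.4] 0.0
t 39.95 F [-0.6  0.  -1.2] w 0.0232 q [-0.75  0.78  0.6   1.33 -0.41  1.13 -1.37]
```

Emit:
{"api": "jog_arm", "payload": {
  "translation": [
    [25,0,20],
    [33,3,24],
    [33,3,24],
    [33,5,24],
    [33,8,24]
  ],
  "yaw": [0,0,0,0,0]
}}

```text
time_s: 40.45
eef_pos: [0.5221, 0.1002, 0.2614]
ee_rot: [-0.322, 1.992, -2.055]
contact_force: [0.2, -1.0, 0.2]
gripper_width: 0.0231
```

Run:
```python
from h import *
plan((.46,-.0,.15),108.9,n=5)
```

```text
cur [0.5221 0.1002 0.2614] zang -70.38 tooly [ 0.033 -0.026 -0.999] dist 162.2 turn -0.7 rows 5
0 [18.9 22.4 13.9] 0.14
1 [18.9 22.4 14. ] 0.14
2 [18.9 22.4 14. ] 0.14
3 [18.8 22.4 14. ] 0.14
4 [18.8 22.4 14.1] 0.14
t 40.45 F [ 0.2 -1.   0.2] w 0.0231 q [-0.65  0.58  0.58  1.86 -0.39  0.79 -1.1 ]
```

Emit:
{"api": "jog_arm", "payload": {
  "translation": [
    [24,10,18],
    [24,20,18],
    [22,28,16],
    [16,28,12],
    [6,16,5]
  ],
  "yaw": [0,0,0,0,0]
}}

```text
time_s: 40.95
eef_pos: [0.4511, -0.0065, 0.1548]
ee_rot: [-0.326, 1.996, -2.065]
contact_force: [0.8, -0.3, -0.6]
gripper_width: 0.0231
```

Run:
```python
from h import *
arm.snapshot("side")
s=arm.snapshot("wrist");cv2.imwrite("pics/w36.png",s["color"])
plan((.46,-.0,.08),108.9,n=4)
```

```text
cur [ 0.4512 -0.006   0.1547] zang -70.71 tooly [ 0.022 -0.03  -0.999] dist 75.4 turn -0.4 rows 4
0 [-2.4 18.7 -1.4] 0.1
1 [-2.4 18.7 -1.4] 0.1
2 [-2.4 18.7 -1.4] 0.1
3 [-2.4 18.7 -1.4] 0.1
t 41.05 F [ 0.4 -0.1  0. ] w 0.0231 q [-0.34  0.64  0.36  2.19 -0.53  0.37 -0.79]
```

Run:
```python
from h import *
plan((.482,-.005,.083),108.9,n=5)
```

```text
cur [ 0.4512 -0.006   0.1547] zang -70.71 tooly [ 0.022 -0.03  -0.999] dist 78.0 turn -0.4 rows 5
0 [-5.7 14.5  1.3] 0.08
1 [-5.7 14.5  1.3] 0.08
2 [-5.7 14.5  1.3] 0.08
3 [-5.7 14.5  1.3] 0.08
4 [-5.7 14.5  1.3] 0.08
t 41.05 F [ 0.4 -0.1  0. ] w 0.0231 q [-0.34  0.64  0.36  2.19 -0.53  0.37 -0.79]
```

Emit:
{"api": "jog_arm", "payload": {
  "translation": [
    [-7,10,1],
    [-8,17,1],
    [-7,18,1],
    [-5,18,1],
    [-3,8,0]
  ],
  "yaw": [0,0,0,0,0]
}}

```text
time_s: 41.55
eef_pos: [0.4905, 0.003, 0.0824]
ee_rot: [-0.324, 1.991, -2.057]
contact_force: [-0.0, -0.8, -0.8]
gripper_width: 0.0233
```

Run:
```python
from h import *
arm.snapshot("side")
s=arm.snapshot("wrist");cv2.imwrite("pics/w37.png",s["color"])
plan((.482,-.005,.08),108.9,n=1)
```

```text
cur [0.49   0.0029 0.0828] zang -70.36 tooly [ 0.031 -0.028 -0.999] dist 11.6 turn -0.7 rows 1
0 [10.3  2.8  4.7] 0.74
t 41.65 F [ 0.3  0.2 -0.5] w 0.0231 q [-0.26  0.79  0.24  2.13 -0.59  0.25 -0.75]
```

Emit:
{"api": "jog_arm", "payload": {
  "translation": [
    [0,0,0],
    [0,0,0],
    [0,0,0],
    [0,0,0],
    [0,0,0]
  ],
  "yaw": [0,0,0,0,0],
  "hand": 40
}}

```text
time_s: 42.15
eef_pos: [0.491, 0.0035, 0.0855]
ee_rot: [-0.321, 1.988, -2.056]
contact_force: [-0.3, -0.3, 0.3]
gripper_width: 0.0719
```

Run:
```python
from h import *
s=arm.snapshot("wrist");cv2.imwrite("pics/w38.png",s["color"])
p,M,st=pose()
plan((.60,.235,.24),108.9)
```

```text
cur [0.491  0.0035 0.0855] zang -70.32 tooly [ 0.035 -0.028 -0.999] dist 298.9 turn -0.8 rows 7
0 [-26.3 -22.4 -25. ] 0.11
1 [-26.3 -22.4 -25.1] 0.11
2 [-26.2 -22.4 -25.1] 0.11
3 [-26.2 -22.4 -25.2] 0.11
4 [-26.1 -22.4 -25.2] 0.11
5 [-26.1 -22.4 -25.3] 0.11
6 [-26.  -22.4 -25.3] 0.11
t 42.2 F [0.1 0.2 0.1] w 0.0719 q [-0.27  0.79  0.24  2.13 -0.59  0.25 -0.75]
```

Emit:
{"api": "jog_arm", "payload": {
  "translation": [
    [0,-30,0],
    [0,-45,0],
    [-20,-45,-20],
    [-30,-25,-28],
    [-30,0,-28]
  ],
  "yaw": [0,0,0,0.3,0.3]
}}

```text
time_s: 42.7
eef_pos: [0.534, 0.0994, 0.2332]
ee_rot: [-0.301, 2.005, -2.074]
contact_force: [1.3, -0.8, 0.2]
gripper_width: 0.0719
```

Run:
```python
from h import *
plan(clip(3,.07),108.9)
```

```text
cur [0.534  0.0994 0.2332] zang -71.85 tooly [ 0.03  -0.029 -0.999] dist 167.2 turn 0.7 rows 4
0 [-27.8  12.  -28.8] -0.19
1 [-27.9  12.  -28.7] -0.19
2 [-28.   12.  -28.6] -0.19
3 [-28.1  12.  -28.5] -0.19
t 42.7 F [ 1.3 -0.8  0.2] w 0.0719 q [-0.64  0.64  0.59  1.86 -0.45  0.76 -1.07]
```

Emit:
{"api": "jog_arm", "payload": {
  "translation": [
    [-26,5,-27],
    [-27,10,-28],
    [-24,12,-25],
    [-16,10,-16],
    [-5,5,-5]
  ],
  "yaw": [-0.3,-0.3,-0.1,0,0]
}}

```text
time_s: 43.2
eef_pos: [0.5995, 0.2376, 0.1908]
ee_rot: [-0.313, 1.995, -2.055]
contact_force: [0.2, -0.2, -0.5]
gripper_width: 0.0719
```

Run:
```python
from h import *
arm.snapshot("scene")
s=arm.snapshot("wrist");cv2.imwrite("pics/w39.png",s["color"])
plan(clip(3,.0),108.9,n=4)
s=arm.snapshot("side");crop(s["color"],200,90,400,300,3,"pics/d39c.png")
```

```text
cur [0.5988 0.2353 0.1909] zang -70.78 tooly [ 0.035 -0.025 -0.999] dist 78.5 turn -0.3 rows 4
0 [-1.6 19.5 -1.8] 0.08
1 [-1.6 19.5 -1.8] 0.08
2 [-1.6 19.5 -1.8] 0.08
3 [-1.6 19.5 -1.8] 0.08
t 43.3 F [-1.1  0.5  0.3] w 0.0722 q [-0.76  0.82  0.57  1.6  -0.5   0.85 -1.25]
```

Emit:
{"api": "jog_arm", "payload": {
  "translation": [
    [-2,14,-2],
    [-2,20,-2],
    [-1,22,-2],
    [-1,16,-1],
    [0,5,0]
  ],
  "yaw": [0.1,0.1,0.1,0,0]
}}

```text
time_s: 43.85
eef_pos: [0.6065, 0.2311, 0.1149]
ee_rot: [-0.288, 2.001, -2.071]
contact_force: [-0.5, -0.0, 2.2]
gripper_width: 0.0719
```

Run:
```python
from h import *
arm.snapshot("scene")
plan(clip(3,.0),108.9,n=1)
```

```text
cur [0.6064 0.2307 0.1147] zang -71.96 tooly [ 0.039 -0.029 -0.999] dist 11.6 turn 0.9 rows 1
0 [ -2.5   1.3 -11.2] -0.86
t 43.9 F [-0.7  0.3  0.1] w 0.0719 q [-0.72  0.92  0.51  1.63 -0.56  0.71 -1.21]
```

Run:
```python
from h import *
s=arm.snapshot("wrist");cv2.imwrite("pics/w40.png",s["color"])
s=arm.snapshot("side");crop(s["color"],200,70,400,220,4,"pics/d40c.png")
plan(clip(3,.0),108.9,n=1)
```

```text
cur [0.6075 0.2312 0.1166] zang -71.92 tooly [ 0.042 -0.028 -0.999] dist 11.7 turn 0.8 rows 1
0 [ -1.3   3.1 -11.2] -0.82
t 44.0 F [-0.1  0.5  0.4] w 0.0721 q [-0.72  0.92  0.51  1.63 -0.56  0.71 -1.21]
```

Emit:
{"api": "jog_arm", "payload": {
  "translation": [
    [-1,1,-5],
    [0,1,-5],
    [0,1,-1.5],
    [0,0,0],
    [0,0,0]
  ],
  "yaw": [-0.4,-0.4,0,0,0]
}}

```text
time_s: 44.5
eef_pos: [0.6063, 0.2438, 0.1158]
ee_rot: [-0.296, 1.989, -2.059]
contact_force: [-0.1, 0.2, 0.4]
gripper_width: 0.072
```

Run:
```python
from h import *
arm.snapshot("side")
plan(clip(3,.0),108.9,n=1)
s=arm.snapshot("wrist");cv2.imwrite("pics/w41.png",s["color"])
```

```text
cur [0.6063 0.2439 0.1158] zang -71.02 tooly [ 0.047 -0.027 -0.999] dist 3.3 turn -0.1 rows 1
0 [1.4 2.7 1.2] 0.08
t 44.55 F [ 0.5 -0.4  0. ] w 0.0719 q [-0.74  0.92  0.51  1.63 -0.56  0.71 -1.22]
```

Emit:
{"api": "jog_arm", "payload": {
  "translation": [
    [0,2,0],
    [0,2,0],
    [0,0,0],
    [0,0,0],
    [0,0,0]
  ],
  "yaw": [0,0,0,0,0]
}}

```text
time_s: 45.1
eef_pos: [0.6066, 0.2429, 0.1112]
ee_rot: [-0.296, 1.989, -2.06]
contact_force: [-0.0, -0.6, 0.2]
gripper_width: 0.0719
```

Emit:
{"api": "jog_arm", "payload": {
  "translation": [
    [0,0,0],
    [0,0,0],
    [0,0,0],
    [0,0,0],
    [0,0,0]
  ],
  "yaw": [0,0,0,0,0],
  "hand": 255
}}

```text
time_s: 45.6
eef_pos: [0.6065, 0.2428, 0.1112]
ee_rot: [-0.296, 1.989, -2.06]
contact_force: [-0.2, 1.0, -0.8]
gripper_width: 0.0226
```

Emit:
{"api": "jog_arm", "payload": {
  "translation": [
    [0,-20,0],
    [0,-35,0],
    [0,-40,0],
    [0,-40,0],
    [0,-40,0]
  ],
  "yaw": [0,0,0,0,0]
}}

```text
time_s: 46.1
eef_pos: [0.5941, 0.2468, 0.2844]
ee_rot: [-0.312, 1.993, -2.071]
contact_force: [0.7, -0.0, -0.6]
gripper_width: 0.0226
```

```bash
python3 - <<'E'
from h import *
s=arm.snapshot("scene");crop(s["color"],150,150,350,300,4,"pics/s42c.png")
s=arm.snapshot("side");crop(s["color"],200,90,400,300,3,"pics/d42c.png")
s=arm.snapshot("wrist");cv2.imwrite("pics/w42.png",s["color"])
E
python3 - <<'E'
from h import *
np.set_printoptions(precision=4,suppress=True)
D=cam(arm.snapshot("side"));S=cam(arm.snapshot("scene"))
for P,ps in ((D,[(230,212),(280,204),(298,249),(242,261)]),(S,[(291,197),(295,262),(252,221),(325,239)])):
    q=np.array([ray_z(P,p,.04) for p in ps]);print(q,q.mean(0))
plan((.45,.01,.25),108.9)
E
```

```text
[[ 0.4025  0.0767  0.04  ]
 [ 0.5377  0.0782  0.04  ]
 [ 0.5413 -0.0927  0.04  ]
 [ 0.4032 -0.1004  0.04  ]] [ 0.4712 -0.0096  0.04  ]
[[ 0.4006 -0.0982  0.04  ]
 [ 0.5385  0.0785  0.04  ]
 [ 0.5402 -0.0964  0.04  ]
 [ 0.4294  0.072   0.04  ]] [ 0.4772 -0.011   0.04  ]
cur [0.594  0.2471 0.2824] zang -71.1 tooly [ 0.031 -0.033 -0.999] dist 279.3 turn 0.0 rows 7
0 [30.5  5.1 25.2] -0.0
1 [30.5  5.1 25.2] -0.0
2 [30.5  5.1 25.2] -0.0
3 [30.5  5.1 25.2] -0.0
4 [30.5  5.1 25.2] -0.0
5 [30.5  5.1 25.2] -0.0
6 [30.5  5.1 25.2] -0.0
t 46.35 F [ 0.4 -0.7 -0.5] w 0.0225 q [-0.81  0.73  0.64  1.48 -0.43  1.06 -1.33]
```

Emit:
{"api": "jog_arm", "payload": {
  "translation": [
    [22,0,17],
    [30,3,22],
    [30,3,22],
    [30,6,22],
    [24,12,18]
  ],
  "yaw": [0,0,0,0,0]
}}

```text
time_s: 46.85
eef_pos: [0.4931, 0.1066, 0.2515]
ee_rot: [-0.334, 1.99, -2.071]
contact_force: [0.6, -0.5, -0.9]
gripper_width: 0.0221
```

Run:
```python
from h import *
arm.snapshot("side")
plan((.472,.045,.085),108.9,n=5)
```

```text
cur [0.4879 0.1013 0.2496] zang -70.85 tooly [ 0.012 -0.04  -0.999] dist 174.7 turn -0.2 rows 5
0 [ 6.6 33.3  8.2] 0.05
1 [ 6.6 33.3  8.2] 0.05
2 [ 6.6 33.3  8.2] 0.05
3 [ 6.6 33.3  8.2] 0.05
4 [ 6.6 33.3  8.2] 0.05
t 46.9 F [-4.7 -3.5 -1.5] w 0.0225 q [-0.71  0.57  0.63  1.95 -0.42  0.76 -1.09]
```

Emit:
{"api": "jog_arm", "payload": {
  "translation": [
    [9,20,14],
    [12,35,14],
    [8,40,9],
    [3,35,4],
    [0,22,0]
  ],
  "yaw": [0,0,0,0,0]
}}

```text
time_s: 47.4
eef_pos: [0.4679, 0.0428, 0.092]
ee_rot: [-0.344, 1.998, -2.086]
contact_force: [0.1, -0.2, 0.0]
gripper_width: 0.0226
```

Run:
```python
from h import *
arm.snapshot("side")
s=arm.snapshot("wrist");cv2.imwrite("pics/w43.png",s["color"])
plan((.472,.04,.085),108.9,n=1)
```

```text
cur [0.4672 0.0434 0.0917] zang -70.92 tooly [ 0.002 -0.042 -0.999] dist 8.9 turn -0.2 rows 1
0 [-3.5  6.8  4.5] 0.18
t 47.5 F [-1.   0.   0.2] w 0.0224 q [-0.4   0.78  0.3   2.16 -0.63  0.29 -0.81]
```

Emit:
{"api": "jog_arm", "payload": {
  "translation": [
    [0,3,3],
    [0,3,2],
    [0,0,0],
    [0,0,0],
    [0,0,0]
  ],
  "yaw": [0,0,0,0,0]
}}

```text
time_s: 48.0
eef_pos: [0.4706, 0.039, 0.0877]
ee_rot: [-0.346, 1.997, -2.084]
contact_force: [-0.3, 0.1, 0.1]
gripper_width: 0.0226
```

Emit:
{"api": "jog_arm", "payload": {
  "translation": [
    [0,0,0],
    [0,0,0],
    [0,0,0],
    [0,0,0],
    [0,0,0]
  ],
  "yaw": [0,0,0,0,0],
  "hand": 40
}}

```text
time_s: 48.5
eef_pos: [0.4713, 0.0397, 0.0888]
ee_rot: [-0.344, 1.995, -2.082]
contact_force: [0.3, 0.2, 0.1]
gripper_width: 0.0717
```

Emit:
{"api": "jog_arm", "payload": {
  "translation": [
    [0,-30,0],
    [0,-45,0],
    [-10,-45,-25],
    [-15,-20,-35],
    [-15,0,-30]
  ],
  "yaw": [0,0,0,0,0]
}}

```text
time_s: 49.0
eef_pos: [0.4787, 0.139, 0.2282]
ee_rot: [-0.334, 2.004, -2.093]
contact_force: [0.1, 0.3, -0.9]
gripper_width: 0.0718
```

Run:
```python
from h import *
s=arm.snapshot("side");crop(s["color"],200,90,400,300,3,"pics/d44c.png")
plan(clip(0,.07),108.9)
s=arm.snapshot("wrist");cv2.imwrite("pics/w44.png",s["color"])
```

```text
cur [0.479  0.1462 0.2264] zang -71.05 tooly [ 0.004 -0.039 -0.999] dist 68.9 turn -0.1 rows 2
0 [  8.2  20.8 -26.2] 0.03
1 [  8.2  20.8 -26.2] 0.03
t 49.05 F [ 1.7  4.7 -0.6] w 0.0722 q [-0.79  0.62  0.63  1.96 -0.48  0.73 -1.13]
```

Emit:
{"api": "jog_arm", "payload": {
  "translation": [
    [4,8,-14],
    [5,12,-16],
    [4,12,-14],
    [3,8,-8],
    [1,2,-2]
  ],
  "yaw": [0,0,0,0,0]
}}

```text
time_s: 49.6
eef_pos: [0.4394, 0.1867, 0.1775]
ee_rot: [-0.349, 2.003, -2.093]
contact_force: [-0.6, 0.3, 0.8]
gripper_width: 0.0723
```

Run:
```python
from h import *
arm.snapshot("side");arm.snapshot("side")
plan(clip(0,.0),108.9,n=5)
```

```text
cur [0.4405 0.1861 0.1783] zang -71.28 tooly [-0.001 -0.044 -0.999] dist 65.6 turn 0.2 rows 5
0 [-1.5 13.  -0.6] -0.04
1 [-1.5 13.  -0.6] -0.04
2 [-1.5 13.  -0.6] -0.04
3 [-1.5 13.  -0.6] -0.04
4 [-1.5 13.  -0.6] -0.04
t 49.7 F [-0.2 -0.8 -0.2] w 0.0717 q [-0.86  0.67  0.57  2.06 -0.56  0.59 -1.16]
```

Emit:
{"api": "jog_arm", "payload": {
  "translation": [
    [-2,10,-1],
    [-2,16,-1],
    [-2,18,-1],
    [-1,14,0],
    [0,6,0]
  ],
  "yaw": [0,0,0,0,0]
}}

```text
time_s: 50.2
eef_pos: [0.4517, 0.1859, 0.1128]
ee_rot: [-0.33, 2.002, -2.093]
contact_force: [-0.9, 0.8, 0.4]
gripper_width: 0.0721
```

Run:
```python
from h import *
arm.snapshot("side");arm.snapshot("side")
s=arm.snapshot("wrist");cv2.imwrite("pics/w45.png",s["color"])
plan(clip(0,.0),108.9,n=1)
```

```text
cur [0.4516 0.1861 0.1138] zang -71.63 tooly [ 0.008 -0.043 -0.999] dist 5.7 turn 0.5 rows 1
0 [ 3.9  0.7 -4.1] -0.53
t 50.35 F [ 0.3 -0.6  0.2] w 0.0722 q [-0.77  0.77  0.44  2.08 -0.66  0.43 -1.08]
```

Emit:
{"api": "jog_arm", "payload": {
  "translation": [
    [2,1,-2],
    [2,0,-2],
    [0,0,0],
    [0,0,0],
    [0,0,0]
  ],
  "yaw": [-0.3,-0.2,0,0,0],
  "hand": 75
}}

```text
time_s: 50.85
eef_pos: [0.4472, 0.1894, 0.1147]
ee_rot: [-0.335, 1.996, -2.084]
contact_force: [0.3, -0.1, 0.4]
gripper_width: 0.0603
```

Run:
```python
from h import *
feel(6)
plan(clip(0,.0),108.9,n=1)
```

```text
w mm 60.19922437546776 +- 0.10040166289592929 [ 0.14766368  0.34889145 -0.10526841] [ 0.03270394  0.02593972 -0.00685013]
cur [0.4472 0.1891 0.1144] zang -71.1 tooly [ 0.011 -0.041 -0.999] dist 1.6 turn 0.0 rows 1
0 [0.6 1.4 0.2] -0.0
t 51.15 F [-0.2  0.3  0.3] w 0.0601 q [-0.78  0.77  0.43  2.1  -0.66  0.42 -1.08]
```

Emit:
{"api": "jog_arm", "payload": {
  "translation": [
    [0,0,3],
    [0,0,3],
    [0,0,1],
    [0,0,0],
    [0,0,0]
  ],
  "yaw": [0,0,0,0,0]
}}

```text
time_s: 51.65
eef_pos: [0.4494, 0.1827, 0.1147]
ee_rot: [-0.337, 1.998, -2.084]
contact_force: [-0.6, 1.5, -0.5]
gripper_width: 0.0602
```

Run:
```python
from h import *
feel(8)
plan(clip(0,.0),108.9,n=1)
```

```text
w mm 60.28869755793681 +- 0.0804539363838171 [-0.26886256  0.93557825 -0.13053996] [ 0.22865378  0.07494386 -0.01453315]
cur [0.4494 0.1827 0.1147] zang -71.07 tooly [ 0.01  -0.04  -0.999] dist 6.8 turn -0.0 rows 1
0 [ 0.6  1.4 -6.7] 0.03
t 52.05 F [-0.3  0.7 -0.2] w 0.0607 q [-0.76  0.77  0.43  2.1  -0.66  0.41 -1.07]
```

Emit:
{"api": "jog_arm", "payload": {
  "translation": [
    [0,1,-3],
    [0,1,-3],
    [0,0,-1],
    [0,0,0],
    [0,0,0]
  ],
  "yaw": [0,0,0,0,0]
}}

```text
time_s: 52.55
eef_pos: [0.4473, 0.189, 0.1122]
ee_rot: [-0.335, 1.996, -2.085]
contact_force: [-0.1, -0.4, -0.7]
gripper_width: 0.0604
```

Emit:
{"api": "jog_arm", "payload": {
  "translation": [
    [0,0,0],
    [0,0,0],
    [0,0,0],
    [0,0,0],
    [0,0,0]
  ],
  "yaw": [0,0,0,0,0],
  "hand": 255,
  "grip_force": 40
}}

```text
time_s: 53.05
eef_pos: [0.4474, 0.1885, 0.1122]
ee_rot: [-0.335, 1.996, -2.086]
contact_force: [0.2, -0.0, -1.0]
gripper_width: 0.0231
```

Run:
```python
from h import *
s=arm.snapshot("wrist");cv2.imwrite("pics/w46.png",s["color"])
plan(clip(0,.0),108.9,n=1)
```

```text
cur [0.4474 0.1885 0.1122] zang -71.14 tooly [ 0.011 -0.042 -0.999] dist 1.1 turn 0.0 rows 1
0 [ 0.6 -0.8 -0.3] -0.04
t 53.1 F [-0.   0.9  0. ] w 0.023 q [-0.78  0.77  0.43  2.1  -0.67  0.41 -1.08]
```

Emit:
{"api": "jog_arm", "payload": {
  "translation": [
    [0,-20,0],
    [0,-35,0],
    [0,-45,0],
    [0,-45,0],
    [0,-45,0]
  ],
  "yaw": [0,0,0,0,0]
}}

```text
time_s: 53.6
eef_pos: [0.4415, 0.1952, 0.303]
ee_rot: [-0.35, 1.998, -2.098]
contact_force: [1.2, 1.4, -0.5]
gripper_width: 0.0235
```

Run:
```python
from h import *
arm.snapshot("side")
s=arm.snapshot("wrist");cv2.imwrite("pics/w47.png",s["color"])
plan(rodrel(.13,-.05),2.1)
```

```text
cur [0.4456 0.1961 0.3066] zang -71.22 tooly [ 0.008 -0.044 -0.999] dist 356.2 turn 73.3 rows 9
0 [-8.   2.4 38.7] -8.15
1 [-2.4  2.5 39.4] -8.15
2 [ 3.2  2.5 39.4] -8.15
3 [ 8.8  2.5 38.5] -8.15
4 [14.1  2.5 36.9] -8.15
5 [19.2  2.4 34.5] -8.15
6 [23.9  2.3 31.4] -8.15
7 [28.2  2.1 27.7] -8.15
8 [31.8  2.  23.4] -8.15
t 53.7 F [ 0.1 -0.5 -0.6] w 0.0232 q [-1.02  0.51  0.77  1.89 -0.39  0.92 -1.31]
```

Emit:
{"api": "jog_arm", "payload": {
  "translation": [
    [-8,1,36],
    [-2,1,38],
    [3,1,38],
    [9,1,37],
    [14,1,36]
  ],
  "yaw": [-8.1,-8.1,-8.1,-8.1,-8.1]
}}

```text
time_s: 54.2
eef_pos: [0.5423, 0.0379, 0.3073]
ee_rot: [-0.949, 1.536, -1.601]
contact_force: [1.0, 0.4, -0.9]
gripper_width: 0.0235
```

Emit:
{"api": "jog_arm", "payload": {
  "translation": [
    [19,1,32],
    [22,0,28],
    [20,0,20],
    [10,0,8],
    [0,0,0]
  ],
  "yaw": [-8.1,-8.1,-8.1,-8,0]
}}

```text
time_s: 54.7
eef_pos: [0.6041, -0.0706, 0.3068]
ee_rot: [-1.278, 1.131, -1.178]
contact_force: [-0.2, 0.7, -0.9]
gripper_width: 0.0233
```

Run:
```python
from h import *
arm.snapshot("side");arm.snapshot("scene")
s=arm.snapshot("wrist");cv2.imwrite("pics/w48.png",s["color"])
plan(rodrel(.12,-.05),2.1)
```

```text
cur [ 0.6032 -0.0668  0.3069] zang 4.7 tooly [-0.002 -0.039 -0.999] dist 54.0 turn -2.6 rows 2
0 [23.2  9.3 10.1] 1.3
1 [23.   9.3 10.6] 1.3
t 54.85 F [ 0.4  0.1 -0.4] w 0.0231 q [-0.15  0.6   0.3   1.54 -0.15  1.03  0.25]
```

```bash
cat >> h.py <<'E'
def rodz(ty,along,zo):
    p,M,st=pose(); return rodrel(ty,along)-M@np.array([0,0,zo])
E
python3 - <<'E'
from h import *
plan(rodz(.10,-.05,-.0058),2.1,n=4)
E
```

```text
cur [ 0.6032 -0.0668  0.3069] zang 4.7 tooly [-0.002 -0.039 -0.999] dist 65.8 turn -2.6 rows 4
0 [11.6  9.7  6.5] 0.65
1 [11.5  9.7  6.6] 0.65
2 [11.5  9.7  6.8] 0.65
3 [11.4  9.7  6.9] 0.65
t 54.85 F [ 0.4  0.1 -0.4] w 0.0231 q [-0.15  0.6   0.3   1.54 -0.15  1.03  0.25]
```

Emit:
{"api": "jog_arm", "payload": {
  "translation": [
    [9,5,6],
    [14,10,9],
    [12,12,7],
    [8,8,4],
    [2,2,1]
  ],
  "yaw": [0.7,0.7,0.7,0.5,0]
}}

```text
time_s: 55.35
eef_pos: [0.6346, -0.1104, 0.2675]
ee_rot: [-1.256, 1.169, -1.21]
contact_force: [0.0, 0.2, 0.0]
gripper_width: 0.0232
```

Run:
```python
from h import *
arm.snapshot("side");arm.snapshot("scene")
s=arm.snapshot("wrist");cv2.imwrite("pics/w49.png",s["color"])
plan(rodz(.08,-.05,-.0058),2.1,n=1)
```

```text
cur [ 0.6346 -0.1089  0.2689] zang 2.07 tooly [-0.002 -0.037 -0.999] dist 19.6 turn 0.0 rows 1
0 [ 4.  19.1 -2. ] -0.03
t 55.5 F [-0.1 -0.8 -0.8] w 0.0231 q [-0.08  0.69  0.29  1.48 -0.18  1.    0.29]
```

Run:
```python
from h import *
np.set_printoptions(precision=4,suppress=True)
st=arm.state();s=arm.snapshot("wrist");P=cam(s,st);im=s["color"]
crop(im,220,10,330,300,2,"pics/w50c.png")
g=im.min(axis=2).astype(int)
L=[]
for r in range(30,200,20):
    row=g[r,235:310]; i=np.where(row>185)[0]+235; m=(i[0]+i[-1])/2
    L.append(ray_z(P,(m,r),.1765)); print(r,i[0],i[-1],L[-1])
L=np.array(L);f=np.polyfit(L[:,1],L[:,0],1);print(f,np.polyval(f,-.0668),np.polyval(f,-.1168))
```

```text
30 253 284 [0.6224 0.0137 0.1765]
50 253 284 [0.6227 0.0018 0.1765]
70 254 284 [ 0.6233 -0.0105  0.1765]
90 254 284 [ 0.6237 -0.0233  0.1765]
110 255 284 [ 0.6244 -0.0365  0.1765]
130 255 283 [ 0.6244 -0.0504  0.1765]
150 256 283 [ 0.6251 -0.0648  0.1765]
170 256 283 [ 0.6255 -0.0797  0.1765]
190 257 283 [ 0.6263 -0.0954  0.1765]
[-0.0347  0.6229] 0.625173846969463 0.6269098308980288
```

Emit:
{"api": "jog_arm", "payload": {
  "translation": [
    [2,5,-1],
    [1,10,-1],
    [0,10,0],
    [0,4,0],
    [0,0,0]
  ],
  "yaw": [0,0,0,0,0]
}}

```text
time_s: 56.05
eef_pos: [0.6326, -0.111, 0.239]
ee_rot: [-1.254, 1.164, -1.206]
contact_force: [-0.7, -0.5, -0.1]
gripper_width: 0.0236
```

Run:
```python
from h import *
np.set_printoptions(precision=4,suppress=True)
s=arm.snapshot("side");a=s["color"];s=arm.snapshot("scene");b=s["color"]
c=np.hstack([cv2.resize(a[130:240,280:380],None,fx=4,fy=4,interpolation=2),cv2.resize(b[130:240,170:270],None,fx=4,fy=4,interpolation=2)]);cv2.imwrite("pics/sd51.png",c)
s=arm.snapshot("wrist");crop(s["color"],200,80,360,300,3,"pics/w51.png")
plan(rodz(.042,-.05,-.0058),2.1,n=1)
```

```text
cur [ 0.6333 -0.1112  0.2401] zang 2.25 tooly [ 0.002 -0.036 -0.999] dist 28.4 turn -0.1 rows 1
0 [ 2.8 28.2 -0.9] 0.15
t 56.2 F [ 0.2 -0.  -0.4] w 0.0235 q [-0.07  0.71  0.28  1.52 -0.19  0.93  0.3 ]
```

```bash
cat >> h.py <<'E'
def foldline(rows=range(90,190,20),thr=185,lo=235,hi=310,z=.1765,show=True):
    st=arm.state();s=arm.snapshot("wrist");P=cam(s,st);g=s["color"].min(axis=2).astype(int);L=[]
    M=R.from_rotvec(st["ee_rot"]).as_matrix()
    for r in rows:
        i=np.where(g[r,lo:hi]>thr)[0]+lo
        if len(i)<5: continue
        X=ray_z(P,((i[0]+i[-1])/2,r),z); L.append(M.T@(X-st["eef_pos"])*1000)
        if show: print(r,i[0],i[-1],np.round(X,4),np.round(L[-1],2))
    L=np.array(L); print("tool z of fold at x=0:",np.polyval(np.polyfit(L[:,0],L[:,2],1),0),"slope",np.polyfit(L[:,0],L[:,2],1)[0],"eef",np.round(st["eef_pos"],4))
    return s
E
python3 - <<'E'
from h import *
foldline()
plan(rodz(.042,-.05,-.0058),2.1,n=1)
E
```

```text
90 253 287 [ 0.6239 -0.0263  0.1765] [-87.36  60.5   -6.17]
110 253 287 [ 0.6242 -0.038   0.1765] [-75.72  60.92  -6.28]
130 254 286 [ 0.6246 -0.0501  0.1765] [-63.62  61.35  -6.39]
150 254 286 [ 0.6249 -0.0627  0.1765] [-51.01  61.8   -6.51]
170 255 286 [ 0.6257 -0.0758  0.1765] [-37.89  62.26  -6.3 ]
tool z of fold at x=0: -6.576835917526077 slope -0.003883230785495332 eef [ 0.6333 -0.1112  0.2401]
cur [ 0.6335 -0.1112  0.2403] zang 2.24 tooly [ 0.003 -0.036 -0.999] dist 28.6 turn -0.1 rows 1
0 [ 2.7 28.5 -1.2] 0.14
t 56.25 F [-0.1  0.2  0.2] w 0.0229 q [-0.07  0.71  0.28  1.52 -0.19  0.93  0.3 ]
```

Emit:
{"api": "jog_arm", "payload": {
  "translation": [
    [1,5,0],
    [1,8,0],
    [0,8,0],
    [0,2,0],
    [0,0,0]
  ],
  "yaw": [0,0,0,0,0]
}}

```text
time_s: 56.75
eef_pos: [0.6339, -0.1145, 0.2157]
ee_rot: [-1.252, 1.161, -1.208]
contact_force: [-0.6, -0.5, -0.2]
gripper_width: 0.0234
```

Run:
```python
from h import *
np.set_printoptions(precision=4,suppress=True)
s=arm.snapshot("side");a=s["color"];s=arm.snapshot("scene");b=s["color"]
c=np.hstack([cv2.resize(a[130:240,280:380],None,fx=4,fy=4,interpolation=2),cv2.resize(b[130:240,170:270],None,fx=4,fy=4,interpolation=2)]);cv2.imwrite("pics/sd52.png",c)
s=foldline(show=False);crop(s["color"],200,80,360,300,3,"pics/w52.png")
plan(rodz(.042,-.05,-.0058),2.1,n=1)
```

```text
tool z of fold at x=0: -7.839551957852243 slope -0.011908273100958256 eef [ 0.6341 -0.1144  0.2162]
cur [ 0.6343 -0.1145  0.2165] zang 2.24 tooly [ 0.005 -0.036 -0.999] dist 4.9 turn -0.1 rows 1
0 [ 0.3  4.5 -1.9] 0.14
t 56.9 F [0.4 0.6 0. ] w 0.0234 q [-0.06  0.74  0.27  1.54 -0.19  0.87  0.31]
```

Emit:
{"api": "jog_arm", "payload": {
  "translation": [
    [0,4,-1.5],
    [0,3,-0.5],
    [0,0,0],
    [0,0,0],
    [0,0,0]
  ],
  "yaw": [0,0,0,0,0]
}}

```text
time_s: 57.4
eef_pos: [0.6325, -0.1148, 0.2096]
ee_rot: [-1.25, 1.159, -1.209]
contact_force: [0.3, -0.3, 0.6]
gripper_width: 0.0235
```

Run:
```python
from h import *
feel(4)
plan(rodz(.042,-.05,-.0058),2.1,n=1)
```

```text
w mm 23.363324453600143 +- 0.10532270461199388 [-0.38364847  0.14998789 -0.43406645] [ 0.04472729  0.09650003 -0.0050402 ]
cur [ 0.6325 -0.1148  0.2096] zang 2.25 tooly [ 0.006 -0.036 -0.999] dist 2.4 turn -0.1 rows 1
0 [ 0.3 -2.4 -0.1] 0.15
t 57.6 F [-0.2 -0.3 -0.1] w 0.0234 q [-0.05  0.75  0.27  1.56 -0.2   0.85  0.31]
```

Emit:
{"api": "jog_arm", "payload": {
  "translation": [
    [0,0,0],
    [0,0,0],
    [0,0,0],
    [0,0,0],
    [0,0,0]
  ],
  "yaw": [0,0,0,0,0],
  "hand": 50
}}

```text
time_s: 58.1
eef_pos: [0.633, -0.1149, 0.2099]
ee_rot: [-1.249, 1.158, -1.21]
contact_force: [-0.2, 0.2, 0.8]
gripper_width: 0.0687
```

Run:
```python
from h import *
s=arm.snapshot("side");a=s["color"];s=arm.snapshot("scene");b=s["color"]
c=np.hstack([cv2.resize(a[130:240,280:380],None,fx=4,fy=4,interpolation=2),cv2.resize(b[130:240,170:270],None,fx=4,fy=4,interpolation=2)]);cv2.imwrite("pics/sd53.png",c)
s=foldline(show=False);cv2.imwrite("pics/w53.png",s["color"])
plan(rodz(.042,-.05,-.0058),2.1,n=1)
```

```text
tool z of fold at x=0: -5.774267651595627 slope -0.004011367451360125 eef [ 0.633  -0.1149  0.2099]
cur [ 0.6329 -0.1149  0.2099] zang 2.25 tooly [ 0.007 -0.036 -0.999] dist 2.2 turn -0.2 rows 1
0 [ 0.2 -2.1 -0.6] 0.15
t 58.25 F [ 0.1  1.  -0.3] w 0.0683 q [-0.05  0.75  0.27  1.56 -0.2   0.85  0.31]
```

Emit:
{"api": "jog_arm", "payload": {
  "translation": [
    [0,-20,0],
    [0,-35,0],
    [0,-40,0],
    [-25,-10,-10],
    [-29,0,-12]
  ],
  "yaw": [0,0,0,8.1,8.1]
}}

```text
time_s: 58.75
eef_pos: [0.6119, -0.0613, 0.3159]
ee_rot: [-1.095, 1.372, -1.433]
contact_force: [0.9, 0.4, -0.5]
gripper_width: 0.0686
```

Run:
```python
from h import *
s=arm.snapshot("side");cv2.imwrite("pics/d54.png",s["color"])
plan(clip(1,.10),108.9)
```

```text
cur [ 0.6111 -0.0534  0.315 ] zang -14.8 tooly [ 0.004 -0.033 -0.999] dist 300.2 turn -56.3 rows 7
0 [-34.5  13.2 -21.7] 8.04
1 [-31.1  13.3 -26.3] 8.04
2 [-27.2  13.4 -30.3] 8.04
3 [-22.7  13.5 -33.8] 8.04
4 [-17.8  13.6 -36.6] 8.04
5 [-12.5  13.7 -38.6] 8.04
6 [ -7.   13.9 -40. ] 8.04
t 58.8 F [-1.6  4.2 -1.1] w 0.0684 q [-0.22  0.61  0.4   1.52 -0.22  1.06 -0.04]
```

Emit:
{"api": "jog_arm", "payload": {
  "translation": [
    [-33,2,-20],
    [-31,5,-25],
    [-27,8,-29],
    [-22,10,-32],
    [-18,12,-34]
  ],
  "yaw": [8,8,8,8,8]
}}

```text
time_s: 59.3
eef_pos: [0.5601, 0.1332, 0.273]
ee_rot: [-0.563, 1.854, -1.927]
contact_force: [1.6, 0.1, -0.7]
gripper_width: 0.0685
```

Run:
```python
from h import *
plan(clip(1,.08),108.9,n=4)
```

```text
cur [0.5601 0.1332 0.273 ] zang -56.71 tooly [ 0.012 -0.035 -0.999] dist 119.8 turn -14.4 rows 4
0 [ -4.4  19.2 -22.6] 3.6
1 [ -3.   19.2 -22.8] 3.6
2 [ -1.7  19.2 -23. ] 3.6
3 [ -0.3  19.2 -23. ] 3.6
t 59.3 F [ 1.6  0.1 -0.7] w 0.0685 q [-0.68  0.64  0.62  1.69 -0.4   0.93 -0.91]
```

Emit:
{"api": "jog_arm", "payload": {
  "translation": [
    [-3,12,-20],
    [-2,20,-22],
    [-1,22,-18],
    [0,15,-10],
    [0,5,-3]
  ],
  "yaw": [4,4,4,2,0]
}}

```text
time_s: 59.8
eef_pos: [0.5279, 0.2106, 0.1915]
ee_rot: [-0.347, 2.0, -2.068]
contact_force: [0.2, -0.2, 1.1]
gripper_width: 0.0687
```

Run:
```python
from h import *
arm.snapshot("side");arm.snapshot("side")
s=arm.snapshot("wrist");cv2.imwrite("pics/w55.png",s["color"])
plan(clip(1,.0),108.9,n=5)
```

```text
cur [0.5299 0.2085 0.1936] zang -70.55 tooly [ 0.013 -0.032 -0.999] dist 81.0 turn -0.6 rows 5
0 [ 0.2 16.  -2.2] 0.11
1 [ 0.2 16.  -2.2] 0.11
2 [ 0.2 16.  -2.2] 0.11
3 [ 0.2 16.  -2.2] 0.11
4 [ 0.2 16.  -2.2] 0.11
t 59.95 F [ 0.1 -0.1 -0.2] w 0.0684 q [-0.82  0.75  0.63  1.8  -0.55  0.77 -1.15]
```

Emit:
{"api": "jog_arm", "payload": {
  "translation": [
    [0,5,-5],
    [0,12,-5],
    [0,20,-1],
    [0,18,0],
    [0,8,0]
  ],
  "yaw": [0.2,0.2,0.2,0,0]
}}

```text
time_s: 60.45
eef_pos: [0.5318, 0.2156, 0.1311]
ee_rot: [-0.316, 2.005, -2.071]
contact_force: [-0.2, 0.5, -0.2]
gripper_width: 0.0687
```

Run:
```python
from h import *
arm.snapshot("side");arm.snapshot("side")
s=arm.snapshot("wrist");cv2.imwrite("pics/w56.png",s["color"])
plan(clip(1,.0),108.9,n=1)
```

```text
cur [0.5324 0.2155 0.1324] zang -71.41 tooly [ 0.024 -0.029 -0.999] dist 20.3 turn 0.3 rows 1
0 [ 5.8 19.2 -2.9] -0.31
t 60.6 F [0.3 0.6 0.7] w 0.0687 q [-0.79  0.83  0.55  1.84 -0.63  0.64 -1.12]
```

Emit:
{"api": "jog_arm", "payload": {
  "translation": [
    [3,8,-2],
    [2,8,-1],
    [1,4,0],
    [0,0,0],
    [0,0,0]
  ],
  "yaw": [-0.2,-0.1,0,0,0]
}}

```text
time_s: 61.1
eef_pos: [0.5271, 0.2163, 0.1126]
ee_rot: [-0.316, 2.001, -2.065]
contact_force: [-0.3, -0.5, 0.8]
gripper_width: 0.0686
```

Run:
```python
from h import *
arm.snapshot("side")
plan(clip(1,.0),108.9,n=1)
```

```text
cur [0.5271 0.2163 0.1126] zang -71.09 tooly [ 0.027 -0.027 -0.999] dist 0.8 turn -0.0 rows 1
0 [ 0.6 -0.4  0.2] 0.01
t 61.15 F [-1.3 -0.3 -0.8] w 0.0686 q [-0.78  0.85  0.51  1.87 -0.66  0.58 -1.09]
```

Emit:
{"api": "jog_arm", "payload": {
  "translation": [
    [0,0,0],
    [0,0,0],
    [0,0,0],
    [0,0,0],
    [0,0,0]
  ],
  "yaw": [0,0,0,0,0],
  "hand": 255
}}

```text
time_s: 61.65
eef_pos: [0.5277, 0.2164, 0.1133]
ee_rot: [-0.314, 2.0, -2.064]
contact_force: [0.7, 0.4, -0.3]
gripper_width: 0.0233
```

Emit:
{"api": "jog_arm", "payload": {
  "translation": [
    [0,-20,0],
    [0,-35,0],
    [0,-45,0],
    [0,-45,0],
    [0,-45,0]
  ],
  "yaw": [0,0,0,0,0]
}}

```text
time_s: 62.15
eef_pos: [0.5179, 0.2206, 0.3028]
ee_rot: [-0.331, 2.003, -2.076]
contact_force: [1.4, 0.9, -0.7]
gripper_width: 0.023
```

Run:
```python
from h import *
arm.snapshot("side")
s=arm.snapshot("wrist");cv2.imwrite("pics/w57.png",s["color"])
plan(rodz(.125,.0,-.002),2.1)
```

```text
cur [0.5223 0.2211 0.3073] zang -71.15 tooly [ 0.026 -0.029 -0.999] dist 303.4 turn 73.2 rows 9
0 [-0.2  2.6 33.6] -8.14
1 [ 4.6  2.5 33.3] -8.14
2 [ 9.2  2.4 32.3] -8.14
3 [13.7  2.2 30.7] -8.14
4 [18.   2.1 28.5] -8.14
5 [21.8  1.9 25.6] -8.14
6 [25.2  1.8 22.3] -8.14
7 [28.1  1.6 18.5] -8.14
8 [30.5  1.4 14.3] -8.14
t 62.25 F [ 1.1 -0.1  0.1] w 0.0235 q [-0.93  0.62  0.75  1.68 -0.45  1.01 -1.27]
```

Emit:
{"api": "jog_arm", "payload": {
  "translation": [
    [0,2,30],
    [5,2,32],
    [9,2,31],
    [14,2,30],
    [18,2,28]
  ],
  "yaw": [-8.1,-8.1,-8.1,-8.1,-8.1]
}}

```text
time_s: 62.75
eef_pos: [0.5748, 0.073, 0.3004]
ee_rot: [-0.923, 1.532, -1.592]
contact_force: [-0.5, -0.6, 0.5]
gripper_width: 0.0235
```

Emit:
{"api": "jog_arm", "payload": {
  "translation": [
    [22,1,25],
    [24,1,20],
    [20,0,14],
    [8,0,5],
    [0,0,0]
  ],
  "yaw": [-8.1,-8.1,-8.1,-6,0]
}}

```text
time_s: 63.25
eef_pos: [0.6106, -0.0302, 0.2977]
ee_rot: [-1.237, 1.148, -1.203]
contact_force: [0.1, 0.6, -0.3]
gripper_width: 0.0234
```

Run:
```python
from h import *
arm.snapshot("side");arm.snapshot("scene")
s=arm.snapshot("wrist");cv2.imwrite("pics/w58.png",s["color"])
plan(rodz(.10,.0,-.0042),2.1,n=4)
```

```text
cur [ 0.6101 -0.0268  0.2978] zang 2.76 tooly [ 0.019 -0.025 -1.   ] dist 49.6 turn -0.7 rows 4
0 [9.3 7.3 3.7] 0.16
1 [9.3 7.3 3.8] 0.16
2 [9.3 7.3 3.8] 0.16
3 [9.3 7.3 3.8] 0.16
t 63.4 F [0.7 0.3 0.4] w 0.023 q [-0.22  0.6   0.31  1.56 -0.18  0.99  0.18]
```

Run:
```python
from h import *
plan(rodz(.095,.045,-.0042),2.1,n=4)
```

```text
cur [ 0.6101 -0.0268  0.2978] zang 2.76 tooly [ 0.019 -0.025 -1.   ] dist 37.1 turn -0.7 rows 4
0 [-1.9  8.2  3.9] 0.16
1 [-1.9  8.2  3.9] 0.16
2 [-1.9  8.2  3.8] 0.16
3 [-2.   8.2  3.8] 0.16
t 63.4 F [0.7 0.3 0.4] w 0.023 q [-0.22  0.6   0.31  1.56 -0.18  0.99  0.18]
```

Emit:
{"api": "jog_arm", "payload": {
  "translation": [
    [-2,4,4],
    [-3,9,5],
    [-2,10,4],
    [-1,8,2],
    [0,2,0]
  ],
  "yaw": [0.2,0.2,0.2,0,0]
}}

```text
time_s: 63.9
eef_pos: [0.6259, -0.0122, 0.2609]
ee_rot: [-1.233, 1.156, -1.204]
contact_force: [0.0, -0.4, -1.0]
gripper_width: 0.0232
```

Run:
```python
from h import *
arm.snapshot("side");arm.snapshot("scene");arm.snapshot("scene")
s=foldline(rows=range(150,200,10));crop(s["color"],200,80,360,300,3,"pics/w59.png")
plan(rodz(.065,.045,-.0042),2.1,n=1)
```

```text
150 269 276 [0.6206 0.033  0.1765] [-48.44  84.71  -5.32]
160 255 282 [0.6179 0.0257 0.1765] [-41.24  84.83  -8.27]
170 255 287 [0.6199 0.0184 0.1765] [-33.87  85.04  -6.51]
180 256 288 [0.6209 0.0109 0.1765] [-26.36  85.23  -5.83]
190 256 288 [0.6212 0.0032 0.1765] [-18.7   85.41  -5.88]
tool z of fold at x=0: -5.750918550219286 slope 0.018128138349600666 eef [ 0.6262 -0.0132  0.2624]
cur [ 0.6264 -0.0135  0.2629] zang 2.26 tooly [ 0.019 -0.023 -1.   ] dist 28.6 turn -0.2 rows 1
0 [ 6.  28.  -0.9] 0.16
t 64.1 F [ 1.  -1.3 -0.3] w 0.0232 q [-0.23  0.66  0.3   1.56 -0.2   0.93  0.16]
```

Emit:
{"api": "jog_arm", "payload": {
  "translation": [
    [1,6,0],
    [1,12,0],
    [1,10,0],
    [0,4,0],
    [0,0,0]
  ],
  "yaw": [0.1,0,0,0,0]
}}

```text
time_s: 64.6
eef_pos: [0.6272, -0.0188, 0.2289]
ee_rot: [-1.228, 1.157, -1.21]
contact_force: [0.6, 0.1, -0.3]
gripper_width: 0.0234
```

Run:
```python
from h import *
s=arm.snapshot("side");a=s["color"];s=arm.snapshot("scene");b=s["color"]
c=np.hstack([cv2.resize(a[110:220,270:370],None,fx=4,fy=4,interpolation=2),cv2.resize(b[150:260,190:290],None,fx=4,fy=4,interpolation=2)]);cv2.imwrite("pics/sd60.png",c)
s=arm.snapshot("wrist");crop(s["color"],200,80,360,300,3,"pics/w60.png")
plan(rodz(.042,.045,-.0042),2.1,n=1)
```

```text
cur [ 0.6279 -0.0187  0.2301] zang 2.06 tooly [ 0.023 -0.024 -0.999] dist 18.2 turn 0.0 rows 1
0 [ 1.5 18.  -1.8] -0.04
t 64.75 F [-0.4 -0.5 -0.2] w 0.0233 q [-0.21  0.7   0.29  1.6  -0.21  0.85  0.18]
```

Emit:
{"api": "jog_arm", "payload": {
  "translation": [
    [0,5,0],
    [0,7,0],
    [0,6,-0.5],
    [0,2,0],
    [0,0,0]
  ],
  "yaw": [0,0,0,0,0]
}}

```text
time_s: 65.25
eef_pos: [0.628, -0.019, 0.2091]
ee_rot: [-1.226, 1.154, -1.211]
contact_force: [0.2, 0.1, 0.5]
gripper_width: 0.0235
```

Run:
```python
from h import *
feel(3)
s=arm.snapshot("wrist");crop(s["color"],200,80,360,300,3,"pics/w61.png")
plan(rodz(.042,.045,-.0042),2.1,n=1)
```

```text
w mm 23.34006833053484 +- 0.09476687853274132 [-0.95724176 -0.16898241 -0.03182566] [ 0.04073297  0.24566255 -0.02107101]
cur [ 0.6282 -0.019   0.2097] zang 2.08 tooly [ 0.024 -0.023 -0.999] dist 3.3 turn 0.0 rows 1
0 [ 1.7 -2.3 -1.7] -0.02
t 65.45 F [-1.4 -0.3 -0. ] w 0.0235 q [-0.21  0.72  0.28  1.62 -0.22  0.81  0.19]
```

Emit:
{"api": "jog_arm", "payload": {
  "translation": [
    [0,0,-2],
    [0,0,0],
    [0,0,0],
    [0,0,0],
    [0,0,0]
  ],
  "yaw": [0,0,0,0,0]
}}

```text
time_s: 65.95
eef_pos: [0.6273, -0.0191, 0.2105]
ee_rot: [-1.224, 1.151, -1.213]
contact_force: [-0.2, -0.1, -0.7]
gripper_width: 0.0237
```

Emit:
{"api": "jog_arm", "payload": {
  "translation": [
    [0,0,0],
    [0,0,0],
    [0,0,0],
    [0,0,0],
    [0,0,0]
  ],
  "yaw": [0,0,0,0,0],
  "hand": 50
}}

```text
time_s: 66.45
eef_pos: [0.6274, -0.0191, 0.2106]
ee_rot: [-1.223, 1.151, -1.213]
contact_force: [-0.3, -1.0, -0.4]
gripper_width: 0.0687
```

Run:
```python
from h import *
s=arm.snapshot("wrist");cv2.imwrite("pics/w62.png",s["color"])
plan(rodz(.042,.045,-.0042),2.1,n=1)
```

```text
cur [ 0.6274 -0.0191  0.2106] zang 2.09 tooly [ 0.028 -0.023 -0.999] dist 2.4 turn 0.0 rows 1
0 [ 1.6 -1.5 -1.1] -0.01
t 66.5 F [ 0.9 -1.  -0.7] w 0.0687 q [-0.21  0.72  0.28  1.62 -0.22  0.8   0.19]
```

Emit:
{"api": "jog_arm", "payload": {
  "translation": [
    [0,-20,0],
    [0,-35,0],
    [0,-40,0],
    [-20,-10,-5],
    [-25,0,-10]
  ],
  "yaw": [0,0,0,8.1,8.1]
}}

```text
time_s: 67.0
eef_pos: [0.6115, 0.0245, 0.3176]
ee_rot: [-1.067, 1.367, -1.431]
contact_force: [-0.3, 0.7, -1.1]
gripper_width: 0.0684
```

Run:
```python
from h import *
s=arm.snapshot("side");a=s["color"];s=arm.snapshot("scene");b=s["color"]
c=np.hstack([cv2.resize(a[130:240,280:380],None,fx=4,fy=4,interpolation=2),cv2.resize(b[150:260,190:290],None,fx=4,fy=4,interpolation=2)]);cv2.imwrite("pics/sd63.png",c)
plan(clip(2,.09),108.9)
```

```text
cur [0.6104 0.0302 0.3159] zang -14.37 tooly [ 0.023 -0.023 -0.999] dist 233.2 turn -56.7 rows 7
0 [-26.2  15.3 -13.7] 8.1
1 [-24.1  15.3 -17.2] 8.1
2 [-21.5  15.2 -20.4] 8.1
3 [-18.5  15.2 -23.2] 8.1
4 [-15.1  15.2 -25.5] 8.1
5 [-11.4  15.2 -27.4] 8.1
6 [ -7.5  15.2 -28.7] 8.1
t 67.1 F [ 0.1  0.8 -0.2] w 0.0688 q [-0.37  0.6   0.41  1.54 -0.24  1.03 -0.16]
```

Emit:
{"api": "jog_arm", "payload": {
  "translation": [
    [-26,3,-13],
    [-25,6,-17],
    [-22,10,-20],
    [-19,14,-23],
    [-15,18,-25]
  ],
  "yaw": [8.1,8.1,8.1,8.1,8.1]
}}

```text
time_s: 67.6
eef_pos: [0.5851, 0.1689, 0.2618]
ee_rot: [-0.545, 1.846, -1.916]
contact_force: [0.3, 0.4, 0.4]
gripper_width: 0.0686
```

Run:
```python
from h import *
plan(clip(2,.07),108.9,n=4)
```

```text
cur [0.5851 0.1689 0.2618] zang -56.53 tooly [ 0.031 -0.028 -0.999] dist 101.1 turn -14.6 rows 4
0 [ -4.1  19.1 -16. ] 3.64
1 [ -3.1  19.1 -16.2] 3.64
2 [ -2.1  19.1 -16.4] 3.64
3 [ -1.1  19.1 -16.5] 3.64
t 67.6 F [0.3 0.4 0.4] w 0.0686 q [-0.71  0.69  0.61  1.63 -0.43  0.94 -0.94]
```

Emit:
{"api": "jog_arm", "payload": {
  "translation": [
    [-3,12,-15],
    [-2,20,-17],
    [-1,22,-15],
    [0,15,-10],
    [0,5,-5]
  ],
  "yaw": [4,4,4,2,0]
}}

```text
time_s: 68.1
eef_pos: [0.5615, 0.2301, 0.1788]
ee_rot: [-0.33, 1.992, -2.06]
contact_force: [1.0, 0.5, 0.4]
gripper_width: 0.0686
```

Run:
```python
from h import *
arm.snapshot("side");arm.snapshot("side")
s=arm.snapshot("wrist");cv2.imwrite("pics/w64.png",s["color"])
plan(clip(2,.0),108.9,n=5)
```

```text
cur [0.5632 0.229  0.181 ] zang -70.43 tooly [ 0.03  -0.029 -0.999] dist 68.1 turn -0.7 rows 5
0 [-0.3 13.6 -0.3] 0.13
1 [-0.3 13.6 -0.3] 0.13
2 [-0.3 13.6 -0.3] 0.13
3 [-0.3 13.6 -0.3] 0.13
4 [-0.3 13.6 -0.4] 0.13
t 68.25 F [-0.3 -0.4  0.2] w 0.0687 q [-0.82  0.81  0.62  1.71 -0.58  0.8  -1.17]
```

Emit:
{"api": "jog_arm", "payload": {
  "translation": [
    [-1,8,-1],
    [-1,14,-1],
    [0,18,0],
    [0,14,0],
    [0,5,0]
  ],
  "yaw": [0.3,0.3,0.1,0,0]
}}

```text
time_s: 68.75
eef_pos: [0.5713, 0.2266, 0.1223]
ee_rot: [-0.299, 1.997, -2.065]
contact_force: [-0.2, -0.0, 0.3]
gripper_width: 0.0689
```

Run:
```python
from h import *
arm.snapshot("side");arm.snapshot("side")
s=arm.snapshot("wrist");cv2.imwrite("pics/w65.png",s["color"])
plan(clip(2,.0),108.9,n=1)
```

```text
cur [0.5719 0.2269 0.1237] zang -71.39 tooly [ 0.04  -0.027 -0.999] dist 12.4 turn 0.3 rows 1
0 [ 5.1 10.4 -4.4] -0.29
t 68.9 F [1.1 0.1 0.2] w 0.0685 q [-0.78  0.88  0.56  1.74 -0.64  0.68 -1.13]
```

Emit:
{"api": "jog_arm", "payload": {
  "translation": [
    [3,5,-2],
    [2,4,-2],
    [0,2,0],
    [0,0,0],
    [0,0,0]
  ],
  "yaw": [-0.3,0,0,0,0]
}}

```text
time_s: 69.4
eef_pos: [0.5668, 0.2297, 0.1134]
ee_rot: [-0.3, 1.992, -2.058]
contact_force: [-0.3, 1.0, 0.3]
gripper_width: 0.0686
```

Run:
```python
from h import *
arm.snapshot("side")
plan(clip(2,.0),108.9,n=1)
```

```text
cur [0.5669 0.2297 0.1135] zang -71.02 tooly [ 0.043 -0.025 -0.999] dist 1.0 turn -0.1 rows 1
0 [0.9 0.4 0.2] 0.08
t 69.45 F [ 0.4 -0.8  0.7] w 0.0689 q [-0.78  0.89  0.54  1.76 -0.65  0.64 -1.11]
```

Emit:
{"api": "jog_arm", "payload": {
  "translation": [
    [0,0,0],
    [0,0,0],
    [0,0,0],
    [0,0,0],
    [0,0,0]
  ],
  "yaw": [0,0,0,0,0],
  "hand": 255
}}

```text
time_s: 69.95
eef_pos: [0.5672, 0.2296, 0.1138]
ee_rot: [-0.299, 1.992, -2.058]
contact_force: [1.0, 0.0, -0.4]
gripper_width: 0.0231
```

Emit:
{"api": "jog_arm", "payload": {
  "translation": [
    [0,-20,0],
    [0,-35,0],
    [0,-45,0],
    [0,-45,0],
    [0,-45,0]
  ],
  "yaw": [0,0,0,0,0]
}}

```text
time_s: 70.45
eef_pos: [0.5545, 0.2336, 0.3023]
ee_rot: [-0.316, 1.996, -2.07]
contact_force: [1.3, 0.7, -0.9]
gripper_width: 0.0232
```

Run:
```python
from h import *
arm.snapshot("side")
s=arm.snapshot("wrist");cv2.imwrite("pics/w66.png",s["color"])
plan(rodz(.125,-.002,-.004),2.1)
```

```text
cur [0.5589 0.2339 0.3074] zang -71.09 tooly [ 0.041 -0.027 -0.999] dist 309.7 turn 73.2 rows 9
0 [ 4.4  2.6 34. ] -8.13
1 [ 9.2  2.4 33.1] -8.13
2 [13.8  2.2 31.4] -8.13
3 [18.1  2.  29.2] -8.13
4 [22.1  1.7 26.3] -8.13
5 [25.6  1.5 23. ] -8.13
6 [28.6  1.3 19.1] -8.13
7 [31.   1.  14.9] -8.13
8 [32.8  0.8 10.4] -8.13
t 70.55 F [ 0.3 -0.5 -1.1] w 0.0231 q [-0.89  0.67  0.75  1.58 -0.46  1.05 -1.28]
```

Emit:
{"api": "jog_arm", "payload": {
  "translation": [
    [4,-6,30],
    [9,-6,32],
    [14,-6,31],
    [18,-6,29],
    [20,-4,26]
  ],
  "yaw": [-8.1,-8.1,-8.1,-8.1,-8.1]
}}

```text
time_s: 71.05
eef_pos: [0.5915, 0.0779, 0.3387]
ee_rot: [-0.911, 1.523, -1.594]
contact_force: [-0.0, 0.3, 0.0]
gripper_width: 0.0232
```

Run:
```python
from h import *
plan(rodz(.155,-.002,-.004),2.1,n=4)
```

```text
cur [0.5915 0.0779 0.3387] zang -28.36 tooly [ 0.037 -0.023 -0.999] dist 148.9 turn 30.5 rows 4
0 [28.2  4.6 23.9] -7.62
1 [31.1  4.4 20. ] -7.62
2 [33.5  4.2 15.7] -7.62
3 [35.3  4.  11.1] -7.62
t 71.05 F [-0.   0.3  0. ] w 0.0232 q [-0.52  0.57  0.52  1.56 -0.28  1.06 -0.44]
```

Emit:
{"api": "jog_arm", "payload": {
  "translation": [
    [27,3,22],
    [30,3,18],
    [30,2,14],
    [22,0,7],
    [6,0,1]
  ],
  "yaw": [-8,-8,-8,-5,0]
}}

```text
time_s: 71.55
eef_pos: [0.6187, -0.0626, 0.3324]
ee_rot: [-1.215, 1.152, -1.224]
contact_force: [0.0, 0.4, -0.7]
gripper_width: 0.0231
```

Run:
```python
from h import *
arm.snapshot("side");arm.snapshot("scene")
s=arm.snapshot("wrist");cv2.imwrite("pics/w67.png",s["color"])
plan(rodz(.125,-.002,-.004),2.1,n=4)
```

```text
cur [ 0.6187 -0.0576  0.3323] zang 1.72 tooly [ 0.034 -0.022 -0.999] dist 38.6 turn 0.4 rows 4
0 [1.9 9.4 1.2] -0.1
1 [1.9 9.4 1.2] -0.1
2 [1.9 9.4 1.1] -0.1
3 [1.9 9.4 1.1] -0.1
t 71.7 F [ 0.7  0.2 -1. ] w 0.0236 q [-0.18  0.58  0.34  1.49 -0.19  1.06  0.22]
```

Emit:
{"api": "jog_arm", "payload": {
  "translation": [
    [3,12,1],
    [4,18,2],
    [3,18,1],
    [2,12,0],
    [0,4,0]
  ],
  "yaw": [-0.2,-0.2,0,0,0]
}}

```text
time_s: 72.2
eef_pos: [0.6255, -0.0599, 0.2636]
ee_rot: [-1.219, 1.142, -1.202]
contact_force: [-0.5, 0.2, -0.7]
gripper_width: 0.0236
```

Run:
```python
from h import *
arm.snapshot("side");arm.snapshot("scene")
s=arm.snapshot("wrist");crop(s["color"],200,80,360,300,3,"pics/w68.png")
plan(rodz(.065,-.002,-.004),2.1,n=1)
```

```text
cur [ 0.6265 -0.0603  0.2655] zang 2.71 tooly [ 0.036 -0.017 -0.999] dist 31.2 turn -0.6 rows 1
0 [ 6.7 30.5 -1.1] 0.61
t 72.35 F [-0.4 -0.  -0.7] w 0.0229 q [-0.16  0.66  0.31  1.57 -0.22  0.92  0.27]
```

Emit:
{"api": "jog_arm", "payload": {
  "translation": [
    [3,3,2],
    [3,6,2],
    [1,6,1],
    [0,3,0],
    [0,0,0]
  ],
  "yaw": [0.3,0.3,0,0,0]
}}

```text
time_s: 72.85
eef_pos: [0.6346, -0.0684, 0.2488]
ee_rot: [-1.208, 1.145, -1.215]
contact_force: [-0.0, -0.4, -0.6]
gripper_width: 0.0234
```

Run:
```python
from h import *
arm.snapshot("side")
s=arm.snapshot("wrist");crop(s["color"],200,80,360,300,3,"pics/w69.png")
plan(rodz(.042,-.002,-.004),2.1,n=1)
```

```text
cur [ 0.6347 -0.0683  0.2493] zang 2.04 tooly [ 0.042 -0.017 -0.999] dist 37.9 turn 0.1 rows 1
0 [-1.3 36.8 -8.9] -0.06
t 72.95 F [ 0.8  0.1 -0.2] w 0.0228 q [-0.14  0.68  0.31  1.56 -0.23  0.89  0.28]
```

Emit:
{"api": "jog_arm", "payload": {
  "translation": [
    [0,2,-2],
    [0,2,-2],
    [0,0,0],
    [0,0,0],
    [0,0,0]
  ],
  "yaw": [0,0,0,0,0]
}}

```text
time_s: 73.45
eef_pos: [0.6306, -0.0683, 0.2453]
ee_rot: [-1.208, 1.144, -1.216]
contact_force: [0.2, -0.5, -1.1]
gripper_width: 0.0233
```

Run:
```python
from h import *
arm.snapshot("side")
s=arm.snapshot("wrist");crop(s["color"],200,80,360,300,3,"pics/w70.png")
plan(rodz(.042,-.002,-.004),2.1,n=1)
```

```text
cur [ 0.6307 -0.0684  0.2453] zang 2.05 tooly [ 0.043 -0.017 -0.999] dist 33.4 turn 0.0 rows 1
0 [-1.2 33.  -4.8] -0.05
t 73.55 F [0.2 0.2 0.1] w 0.0232 q [-0.14  0.68  0.3   1.58 -0.23  0.87  0.28]
```

Emit:
{"api": "jog_arm", "payload": {
  "translation": [
    [0,5,0],
    [0,5,0],
    [0,4,0],
    [0,2,0],
    [0,0,0]
  ],
  "yaw": [0,0,0,0,0]
}}

```text
time_s: 74.05
eef_pos: [0.6313, -0.0686, 0.2275]
ee_rot: [-1.208, 1.144, -1.215]
contact_force: [0.3, -0.6, -0.4]
gripper_width: 0.023
```

View pics/w80.png

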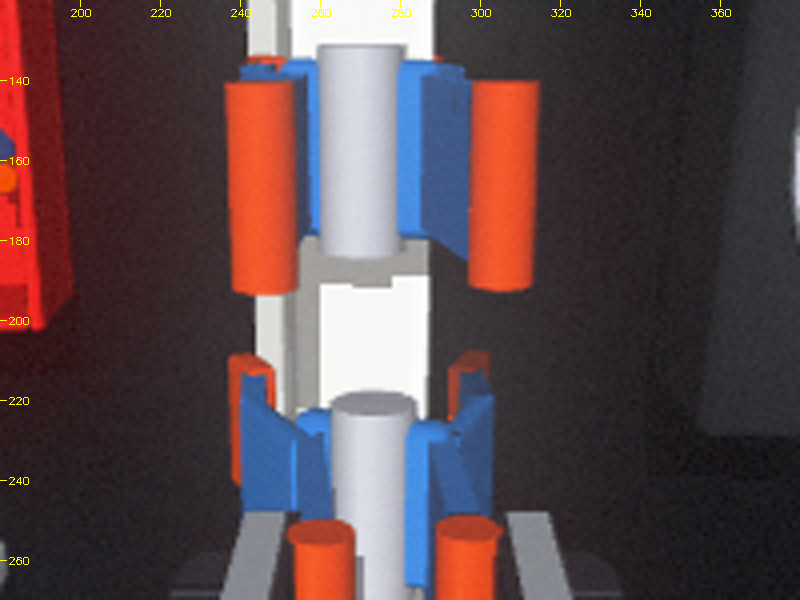

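The wrist view shows the fold (cols 258–287) between the jaws (250 and 292), with no contact yet. I'll descend the rest of the way.

Emit:
{"api": "jog_arm", "payload": {
  "translation": [
    [0,5,-0.3],
    [0,5,-0.3],
    [0,4,0],
    [0,2,0],
    [0,0,0]
  ],
  "yaw": [0,0,0,0,0]
}}

```text
time_s: 74.65
eef_pos: [0.6309, -0.0691, 0.2108]
ee_rot: [-1.208, 1.144, -1.215]
contact_force: [-1.5, 0.3, 0.5]
gripper_width: 0.0234
```

Run:
```python
from h import *
s=arm.snapshot("wrist"); s=arm.snapshot("wrist")
crop(s["color"],180,120,380,270,4,"pics/w81.png")
print(arm.state()["eef_pos"],arm.state()["contact_force"])
```

```text
[ 0.63103573 -0.06916157  0.21115241] [-1.83784528  0.1723256   0.86509786]
```

View pics/w81.png

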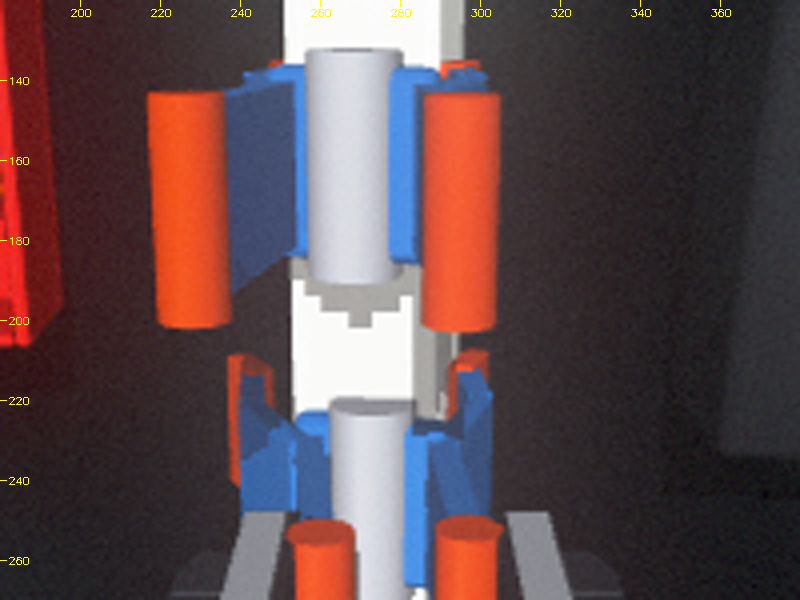

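The jaws straddle the fold, with the right pad lightly touching a leg (about 2 N). Releasing now.

Emit:
{"api": "jog_arm", "payload": {
  "translation": [
    [0,0,0.6],
    [0,0,0],
    [0,0,0],
    [0,0,0],
    [0,0,0]
  ],
  "yaw": [0,0,0,0,0],
  "hand": 50
}}

```text
time_s: 75.25
eef_pos: [0.633, -0.0691, 0.2118]
ee_rot: [-1.206, 1.142, -1.217]
contact_force: [-0.1, 0.2, 0.6]
gripper_width: 0.0688
```

Run:
```python
from h import *
s=arm.snapshot("wrist"); s=arm.snapshot("wrist")
crop(s["color"],180,120,380,270,4,"pics/w82.png")
st=arm.state();print(st["eef_pos"],st["contact_force"],st["gripper_width"])
```

```text
[ 0.63292271 -0.06903902  0.21176206] [-1.02251318  0.43166439  0.29873584] 0.06881780219301238
```

View pics/w82.png

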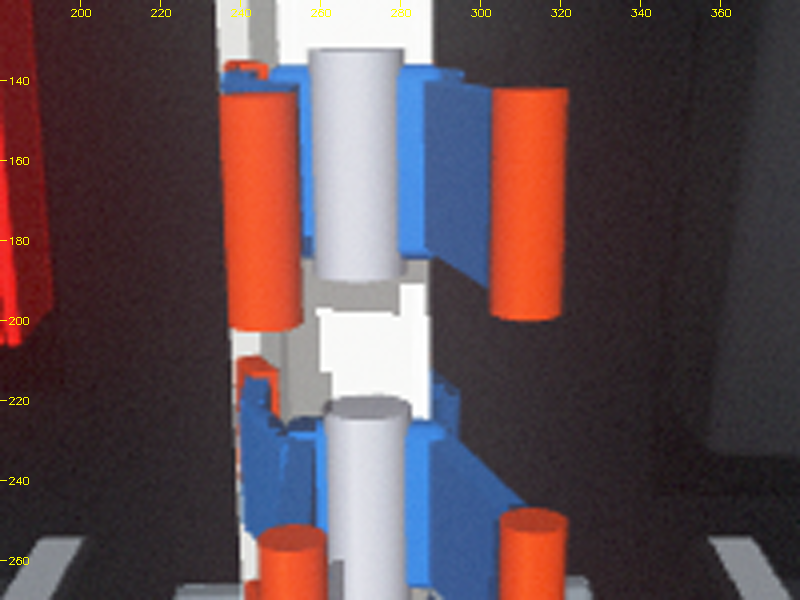

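The clip has closed on the fold, and both fingers are clear of the rolls. Lifting straight up.

Emit:
{"api": "jog_arm", "payload": {
  "translation": [
    [0,-20,0],
    [0,-35,0],
    [0,-40,0],
    [0,-30,0],
    [0,0,0]
  ],
  "yaw": [0,0,0,0,0]
}}

```text
time_s: 75.85
eef_pos: [0.6267, -0.0668, 0.3398]
ee_rot: [-1.208, 1.144, -1.215]
contact_force: [-0.1, -1.5, 0.2]
gripper_width: 0.0685
```

Emit:
{"api": "jog_arm", "payload": {
  "translation": [
    [0,0,-25],
    [0,0,-40],
    [0,0,-40],
    [0,0,-20],
    [0,0,0]
  ],
  "yaw": [0,0,0,0,0]
}}

```text
time_s: 76.35
eef_pos: [0.4967, -0.071, 0.3318]
ee_rot: [-1.209, 1.144, -1.214]
contact_force: [0.2, 0.2, -0.2]
gripper_width: 0.0687
```

Emit:
{"api": "jog_arm", "payload": {
  "translation": [
    [0,0,0],
    [0,0,0],
    [0,0,0],
    [0,0,0],
    [0,0,0]
  ],
  "yaw": [0,0,0,0,0]
}}

```text
time_s: 76.85
eef_pos: [0.5008, -0.0704, 0.331]
ee_rot: [-1.209, 1.141, -1.214]
contact_force: [0.1, -0.7, -0.1]
gripper_width: 0.0683
```

Run:
```python
from h import *
import cv2
for n in ("scene","side","wrist"):
    s=arm.snapshot(n); cv2.imwrite(f"pics/f_{n}.png",s["color"])
st=arm.state();print(st["eef_pos"],st["contact_force"],st["time_s"])
```

```text
[ 0.50034308 -0.07050959  0.33104408] [-1.02386265  0.51382171  0.85861584] 77.0
```

View pics/f_scene.png

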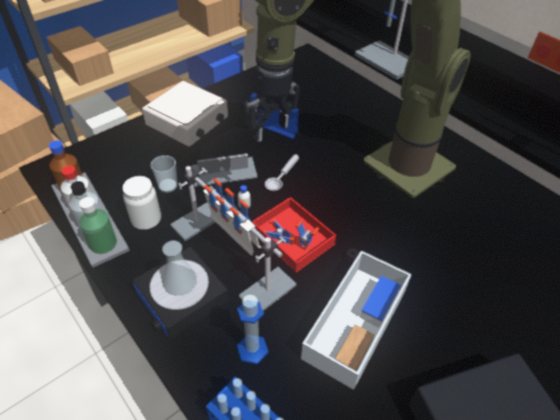

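View pics/f_side.png

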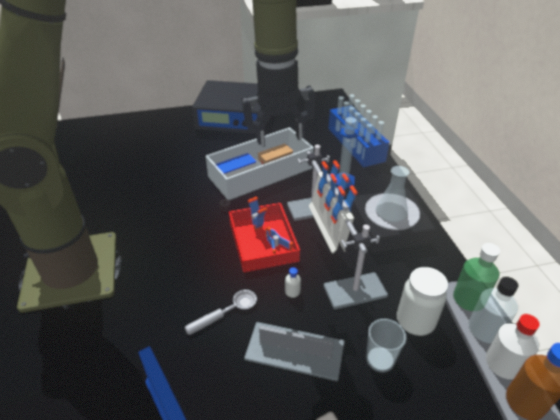

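View pics/f_wrist.png

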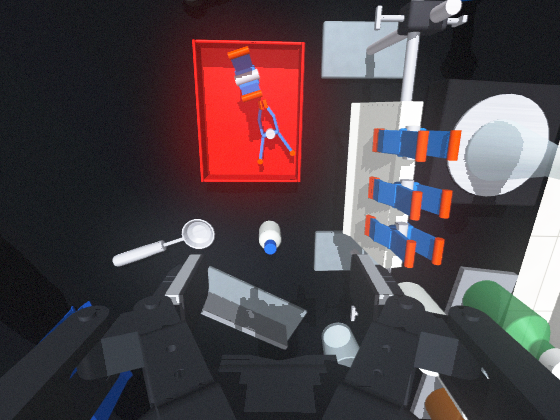

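Run:
```python
from h import *
import cv2
crop(cv2.imread("pics/f_side.png"),220,130,400,280,4,"pics/fs.png")
crop(cv2.imread("pics/f_scene.png"),170,150,350,300,4,"pics/fc.png")
```

```text
(no output)
```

View pics/fs.png

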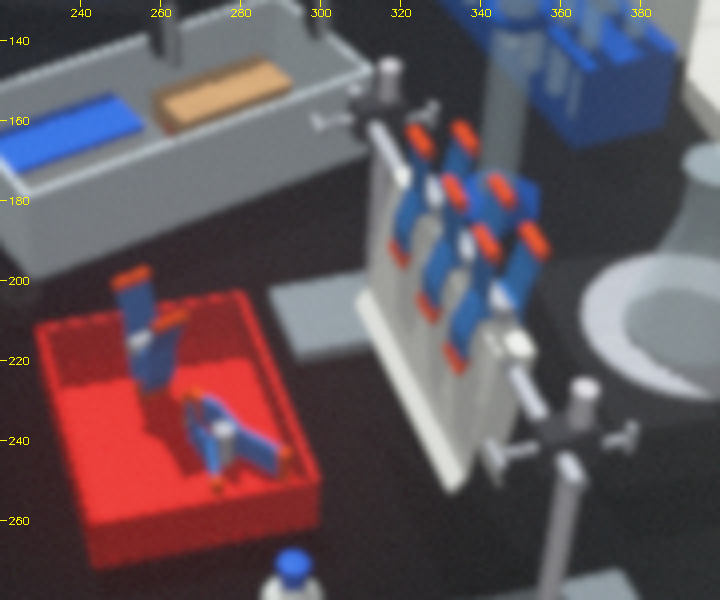

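View pics/fc.png

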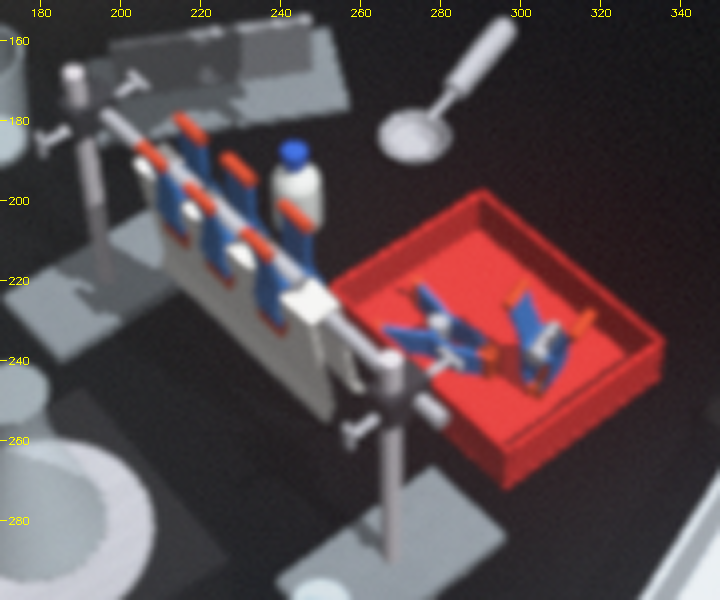

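Run:
```python
from h import *
for n in("scene","side"):
    s=arm.snapshot(n); P=cam(s,arm.state()); im=s["color"].copy()
    im=cv2.resize(im,None,fx=4,fy=4,interpolation=cv2.INTER_CUBIC)
    for a in(-.139,-.085,0,.085,.139):
        c=np.array([.625-.036*a,-.0668+a,.170]); d=np.array([.0105,0,0])
        for q in(c-d+[0,0,.004],c+d+[0,0,.004],c+[0,0,.0075]):
            u=np.array(proj(P,q)).ravel()[:2]; cv2.circle(im,tuple(int(round(v*4+1.5)) for v in u),2,(0,255,0),-1)
    x0,y0=(170,150) if n=="scene" else (290,130)
    cv2.imwrite(f"pics/g_{n}.png",im[y0*4:y0*4+520,x0*4:x0*4+480])
a=np.hstack([cv2.imread("pics/g_scene.png"),cv2.imread("pics/g_side.png")]); cv2.imwrite("pics/g.png",cv2.resize(a,(800,433)))
```

```text
(no output)
```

View pics/g.png

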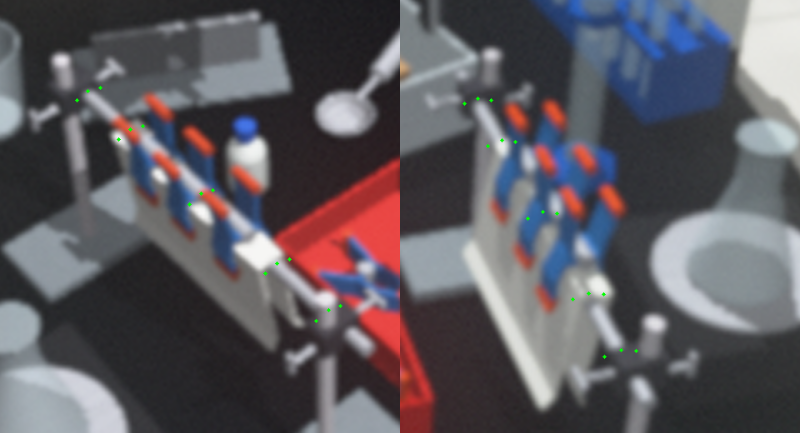

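```bash
python3 - <<'E'
from h import *
s=arm.snapshot("wrist"); P=cam(s,arm.state())
R=pose()
print(R)
for a in(-.139,-.085,0,.085,.139):
    print(a,proj(P,np.array([.625-.036*a,-.0668+a,.1775])))
E
sed -n 1,40p h.py
```

```text
(array([ 0.50008853, -0.07052175,  0.33121545]), array([[ 0.03756703,  0.04293503,  0.99837132],
       [-0.99911376, -0.01736676,  0.03834182],
       [ 0.01898469, -0.99892691,  0.04224456]]), {'time_s': 77.25, 'joints': array([-0.19898888,  0.40084281,  0.35324036,  1.83565145, -0.15942072,
        0.88857747,  0.26146698]), 'dq': array([ 5.84491827e-04, -4.94394842e-04,  2.99992174e-05,  1.19543700e-03,
       -7.39271605e-04,  1.27902300e-03, -4.08366474e-04]), 'joint_torque': array([-5.75574333e-03, -3.78309882e+01,  3.44244875e+00, -1.64362317e+01,
        3.40033136e-02, -1.89224998e-01, -8.30660468e-06]), 'eef_pos': array([ 0.50008853, -0.07052175,  0.33121545]), 'ee_rot': array([-1.2087562 ,  1.14130469, -1.21432652]), 'contact_force': array([-0.43591632, -0.49189099,  0.04688735]), 'wrist_torque': array([0.07712477, 0.0510711 , 0.00738845]), 'gripper_width': 0.06850017951288605})
-0.139 [[384.25287229 308.65655501]]
-0.085 [[389.53779029 265.71854624]]
0 [[398.99667575 188.8685919 ]]
0.085 [[410.18593177  97.9600152 ]]
0.139 [[418.42326129  31.03475218]]
import cv2,numpy a
[... 1141 characters left out ...]
x-x0)*k,0),((x-x0)*k,6),(0,255,255),1); cv2.putText(c,str(x),((x-x0)*k-10,16),0,.35,(0,255,255),1)
    for y in range((y0//s+1)*s,y1,s):
        cv2.line(c,(0,(y-y0)*k),(6,(y-y0)*k),(0,255,255),1); cv2.putText(c,str(y),(8,(y-y0)*k+4),0,.35,(0,255,255),1)
    cv2.imwrite(name,c)
def pose():
    st=arm.state(); return st["eef_pos"],R.from_rotvec(st["ee_rot"]).as_matrix(),st
def plan(xyz,zang=None,n=None,step=45,verbose=1):
    """zang: desired direction (deg, world xy) of tool z axis, mod 180"""
    p,M,st=pose()
    cur=np.degrees(np.arctan2(M[1,2],M[0,2]))
    sgn=-1 if M[2,1]<0 else 1   # tool y down -> +turn about y is - about world z
    d=0
    if zang is not None: d=(zang-cur+90)%180-90
```

Run:
```python
from h import *
s=arm.snapshot("wrist"); crop(s["color"],310,10,490,330,2,"pics/w90.png")
```

```text
(no output)
```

View pics/w90.png

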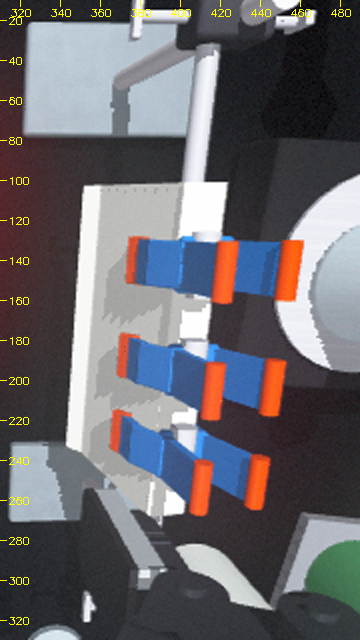

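Run:
```python
from h import *
print(arm.finish_job(), arm.state()["time_s"])
```

```text
the job is handed in; nothing more can be done
the job is handed in; nothing more can be done
```

The job is done and handed in at about 77 s of the 200 s allowed. The white backdrop hangs on the rod with three sound clips on its fold, and the two weak clips are in the red tray.

- **Feel test:** only five clips were present. I tested each one by pushing one roll sideways with a finger and reading the change in wrist torque, not by a full squeeze. Three read about 0.20–0.26 N m (sound) and two about 0.045 N m (weak).
- **Last pictures:** the scene, side and wrist views show all three sound clips straddling fold and rod, handles up. One weak clip lies in the tray and the other stands leaning in it. The gripper is clear of everything, and the glassware and bottles look unmoved.
- **Tray:** it was knocked aside during the run, and both weak clips are still inside it.
- **What was not exact:** the backdrop leans slightly on the rod. The wrist and side pictures put its middle within about 4 mm of midway between the stands. My rougher reading of the blurred scene picture gave about 13 mm off. I trusted the closer views and left it as it was.

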